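Hang up a label roll and count it in

ROBOT

A 6-joint arm with a two-finger parallel gripper is mounted at the origin on the work surface. World frame = base frame: x ahead of the robot, y to its left, z up, the work surface at z = 0. Lengths are in m, angles in degrees, forces in N, time in s.
With the tool pointing down it reaches from about 0.4 to 0.825 m from the base axis. Payload 7 kg.
Tool frame: the origin (TCP) lies between the finger pads; the fingertips stand 19 mm ahead of it and the grasp point (between the pads) is the TCP (r.finger_overhang is the distance from the TCP to the fingertips, in m); z points along the fingers, y is the direction in which the jaws open and shut (so a half turn about z gives the same grasp; the last joint's range is limited). The gripper opens to 88 mm and grips with 3 to 60 N. Pads are 19 mm wide; open, the fingers measure 130 mm over their backs; the gripper's body (78 mm by 193 mm) begins 47 mm behind the grasp point.
Start: joints at [-55.8, 20.546, 0.682, 0, -70.136, -16.507], TCP at [0.205, -0.643, 0.246] pointing down, gripper open.
Joint ranges: [-176.03, 176.03], [-82.01, 121.73], [-58.28, 71.71], [-173.87, 95.51], [-174.79, -0.11], [-173.66, 173.66]. Speed limits (degrees/s): [136.94, 136.94, 172.46, 180, 180, 180].

INTERFACE

Orientations are given as [roll, pitch, yaw] about the fixed x, y, z axes, in that order (R = Rz(yaw) Ry(pitch) Rx(roll)).
In Python, from plant import r, optics gives the robot as it stands. The module is installed in compiled form; this text tells all that it offers.
- The arm moves only by the tool step_arm, never from a script. Its argument "increments" is a list of rows, each an object of numbers: "tx", "ty", "tz": the shift along the world's x, y, z in mm; "ax", "ay", "az": the turn, a rotation vector about the world's x, y, z in degrees; "claw": the gripper command: -1 is shut, 1 is fully open, values between are in proportion. In form: [{"tx": .., "ty": .., "tz": .., "ax": .., "ay": .., "az": .., "claw": ..}, ...]. A call has 1 to 12 rows; each row shifts and turns the commanded pose from where the row before left it; what a row does not reach is not made up. A row lasts 1/10 s, in which the tool goes at most 50 mm and 8.59 degrees, less where a joint would pass 70% of its speed; a pose out of reach is approached as far as the arm can. A call with a gripper value outside its range is refused whole. The fingers move at their own pace and stop on an object; "newtons" is the grip in N (left out, the last holds). Time passes only in rows, so rows that do not move let the fingers close. It gives the time, the measured TCP pose, the force and the opening at its end, in the units of the state.
- r.get_state(): the state, without advancing time (a new reading comes with each control period).
- optics.capture(name): name is "scene" or "top" or "wrist"; returns a dict with "image" (384x512x3 uint8, blue, green, red), "depth" (384x512 float32, m along the optical axis (not along the pixel's ray), 0 where there is no reading), "fx", "fy", "cx", "cy" (pixels), "distortion" ([k1, k2, p1, p2, k3] as OpenCV has them; the pictures are not rectified), "R" (3x3) and "t" (3): a world point X has camera coordinates R X + t. Camera axes: x right, y down, z forward; pixel columns grow to the right and rows downward; lengths in m; the calibration is good to about 2 mm. A picture is of the moment at which its call begins.
- r.close_job(): hands the job in, once; it reports no verdict.
The state is a dict: "time_s": time; "joints": joint angles; "qd": joint speeds; "joint_torque": joint torques, N m; "tcp_pos": TCP position; "eef_rot": TCP orientation; "contact_force": force on the tool from outside, world axes, zero at the start; "moment": the same for the moment, N m; "gripper_width": finger opening in m.
Only numpy, scipy, OpenCV 4.12 (cv2) and the standard library are available. Lean on these libraries where they do the work, as an engineer would, in place of code of your own. Each camera call takes 0.05 s, during which the arm holds its last target. There are 200 camera calls.

TASK

At the packing table, hang the pink label roll on the slanted peg of the stand, pushed fully home against the black flange, and let go of it. Then count it in on the tally counter: swing the red-posted lever all the way to its stop and let it spring back. Leave the yellow roll, the tin can and the jar where they are.

Things in the scene. Friction and masses are not known exactly. Their poses are not given: they have to be found in the camera images.
- pink_roll_center (a point): Centre (half-way up, on the axis) of the pink label roll: a rigid ring, 60 mm outside, bore 26 mm (brown cardboard core), 40 mm wide, about 0.11 kg. It starts lying flat on the table, its axis upright, its centre 20 mm up; the same either way up. It may trade places with the yellow roll.
- yellow_roll_center (a point): Centre of the yellow label roll, same size and also lying flat; a bystander.
- pink_roll: The same pink roll as a body, its origin at the centre of its lower end face; z is the roll's axis.
- peg: Slanted steel peg, 14 mm thick, round tip. Origin: on its axis at the outer face of its black flange (46 mm across, 5 mm thick), 106 mm above the table. z runs along the peg to the tip 60 mm away, rising 50 degrees above level; y is level. A roll fully home has its end face on the flange, its centre 20 mm along z. A bent 16 mm bar carries the flange from behind.
- stand: The peg's stand, fixed to the table: base plate 120 x 100 x 12 mm, origin at the centre of its underside; the peg points to its -x side. Place and yaw vary; stand and counter may trade places.
- counter: The desk tally counter, fixed to the table: a steel box 64 x 66 mm, top 44 mm above the table, on a rubber foot 100 x 90 mm. Origin: on the table, under the lever's upright pivot. Its x axis points from the pivot over the number window, away from the lever's side.
- lever_post (a point): The middle of the red upright post at the lever's end, as it stands now: 14 mm in diameter, 58 mm from the pivot axis, reaching from 48 to 82 mm above the table (this point is at 67 mm), with the 11 mm wide lever arm (48 to 53 mm up) running from its foot to the pivot.
- lever (a joint): Angle of the lever about its upright pivot: 0 at rest, 1.05 rad at its stop, growing clockwise as seen from above. At rest the post lies 30 degrees from the counter's -x axis, towards its -y side; at the stop 30 degrees to the other side, towards +y. A spring returns it: about 2.2 N at the post when at rest, 4.7 N at the stop.
- can: Tin can, 75 mm in diameter, 105 mm tall, standing; a bystander. Origin: centre of its underside.
- jar: Small amber jar with a gold cap, 48 mm in diameter, 98 mm tall, standing; a bystander. Origin: centre of its underside.
Not all that is in view belongs to the job. What is shaped like the stand but green or orange is not meant. Leave any grey or purple look-alike of the pink_roll alone.

How it is judged (in metres and radians):
On the way, in this order (a step that is already met when the one before it is completed fails the run):
1. the pink roll is on the peg, home against the flange, and released (x of pink_roll_center in the frame of peg between -0.012 and 0.012 m and y of pink_roll_center in the frame of peg between -0.012 and 0.012 m and angle between the z axis of pink_roll and the z axis of peg, either way round below 0.3 rad and z of pink_roll_center in the frame of peg between 0.012 and 0.026 m and contact force between the fingers and pink_roll below 0.3 N), for 0.2 s.
2. the counter's lever is swung to its stop (value of joint lever above 1 rad), for 0.05 s.
3. the lever is back at rest (value of joint lever below 0.05 rad), for 0.1 s.
At the end, for the whole second after the job is handed in: Pink roll at rest on the peg: end face within 6 mm of the flange, within 12 mm of the axis, tilted under 0.3 rad to it. After that the lever reached over 1.0 rad and is back under 0.05 rad. Yellow roll, can and jar within 30 mm of their starts (x of pink_roll_center in the frame of peg between -0.012 and 0.012 m and y of pink_roll_center in the frame of peg between -0.012 and 0.012 m and angle between the z axis of pink_roll and the z axis of peg, either way round below 0.3 rad and z of pink_roll_center in the frame of peg between 0.012 and 0.026 m and linear speed of pink_roll below 0.02 m/s and value of joint lever below 0.05 rad and distance of each of yellow_roll_center, can, jar from where it was at the start of the episode below 0.03 m); the robot touches nothing.
It fails at once if the counter is worked (lever past 0.5 rad) while the pink roll is not on the peg (value of joint lever above 0.5 rad and not (x of pink_roll_center in the frame of peg between -0.012 and 0.012 m and y of pink_roll_center in the frame of peg between -0.012 and 0.012 m and angle between the z axis of pink_roll and the z axis of peg, either way round below 0.3 rad and z of pink_roll_center in the frame of peg between 0.012 and 0.026 m)).
It fails at once if the yellow roll, the can or the jar is moved more than 30 mm or tipped over (distance of any of yellow_roll_center, can, jar from where it was at the start of the episode above 0.03 m or angle between any of can, jar's own z axis and vertical above 0.6 rad).
It also fails if it takes over 56 s, if anything falls off the work surface, if the arm or the gripper's body presses on something with over 40 N, if the wrist force passes 120 N, or if a joint passes its speed limit or range.

## Working session

There is one attempt and no reset: what is moved stays moved. The work goes in short steps, Python scripts to look and compute and a tool call to move; the robot and the scene stay as the last step left them, time stands still between calls to the robot, and variables do not carry over. Pictures are saved under pics/ and viewed, about 8 in all and at most 12, crops included, and the job is handed in when it is done.

Besides the shell and the picture viewer there is one more tool, called after ">>>" by a JSON object that holds its "api" and its "payload". step_arm: Moves the arm, as the interface text tells. Its arguments: {"type":"object","properties":{"increments":{"type":"array","items":{"type":"object","properties":{"tx":{"type":"number"},"ty":{"type":"number"},"tz":{"type":"number"},"ax":{"type":"number"},"ay":{"type":"number"},"az":{"type":"number"},"claw":{"type":"number"}}}},"newtons":{"type":"number"}},"required":["increments"]}

```bash
mkdir -p pics
cat > h.py <<'E'
import numpy as np, cv2, pickle
from plant import r, optics
def cap(n,f):
    c=optics.capture(n); pickle.dump(c,open(f'pics/{f}.pkl','wb')); cv2.imwrite(f'pics/{f}.png',c['image']); return c
def load(f): return pickle.load(open(f'pics/{f}.pkl','rb'))
def K(c): return np.array([[c['fx'],0,c['cx']],[0,c['fy'],c['cy']],[0,0,1.]])
def ray(c,uv):
    p=cv2.undistortPoints(np.array(uv,float).reshape(-1,1,2),K(c),np.array(c['distortion'])).reshape(-1,2)
    R=np.array(c['R']);t=np.array(c['t'])
    d=np.c_[p,np.ones(len(p))]@R
    return -R.T@t,d
def plane(c,uv,z):
    o,d=ray(c,uv); return o+d*((z-o[2])/d[:,2])[:,None]
def cloud(c):
    h,w=c['depth'].shape; v,u=np.mgrid[:h,:w]
    o,d=ray(c,np.c_[u.ravel(),v.ravel()])
    return (o+d*c['depth'].reshape(-1,1)).reshape(h,w,3)
E
python3 - <<'E'
from h import *
for n in('top','scene'):
    c=cap(n,n+'0'); print(n,-np.array(c['R']).T@c['t'],c['fx'])
a=np.hstack([cv2.imread('pics/top0.png'),cv2.imread('pics/scene0.png')])
print(r.get_state())
E
```

```text
top [ 0.3491031  -0.00364796  1.27180923] 398.79703267888726
scene [ 1.21433411 -0.48051156  1.19605755] 451.9570534832082
{'time_s': 0.1, 'joints': array([-5.57986042e+01,  2.05861266e+01,  6.41433965e-01, -1.86272189e-02,
       -7.01356946e+01, -1.65078705e+01]), 'qd': array([-0.0200136 , -0.14123872,  0.12211425,  0.05553398, -0.0147297 ,
        0.00580452]), 'joint_torque': array([-1.62515858e-03, -5.84162843e+01,  2.93751597e+01,  7.01555550e+00,
        1.01557942e-02, -4.97388328e-05]), 'tcp_pos': array([ 0.20502846, -0.64269736,  0.24474547]), 'eef_rot': array([ 1.79917950e+02, -6.05378992e-03, -1.62312812e+02]), 'contact_force': array([-0.30912757,  0.29173274, -0.98019719]), 'moment': array([ 0.02333437,  0.00673263, -0.01003998]), 'gripper_width': 0.08779009160149025}
```

View pics/top0.png

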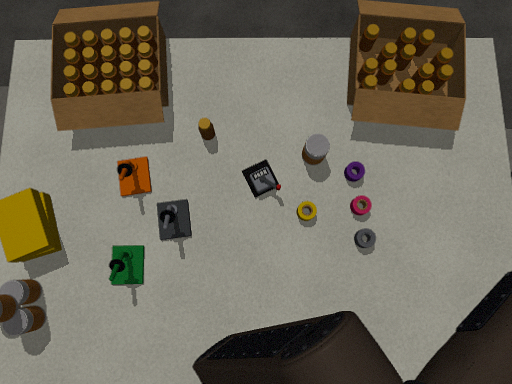

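View pics/scene0.png

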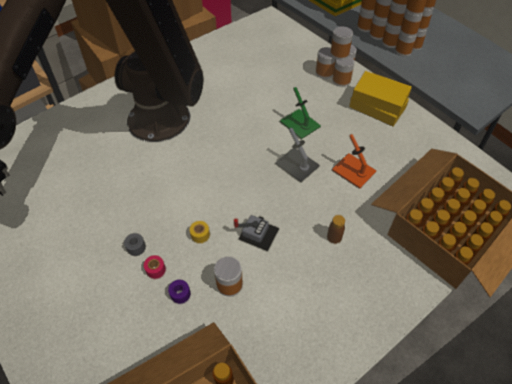

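The top view shows candidates for the roll: pink (361,205), purple (355,172), grey (365,239) and yellow (307,211). For the stand: grey steel (174,220), green (127,265) and orange (134,176). I choose pink and grey. The counter is at (262,180), with its red post at (278,187). I'll measure these and check them in one close crop.

Run:
```python
from h import *
c=load('top0'); im=c['image']; hsv=cv2.cvtColor(im,cv2.COLOR_BGR2HSV)
def blob(mask,box):
    u0,v0,u1,v1=box; m=np.zeros(mask.shape,np.uint8); m[v0:v1,u0:u1]=mask[v0:v1,u0:u1]
    v,u=np.nonzero(m); return m,u,v
P=cloud(c)
for n,lo,hi,box in [('pink',(160,100,90),(179,255,255),(345,190,378,220)),('yellow',(20,120,90),(35,255,255),(290,195,325,226)),('post',(0,120,80),(8,255,255),(268,178,290,196)),]:
    m,u,v=blob(cv2.inRange(hsv,lo,hi),box)
    (cx,cy),rad=cv2.minEnclosingCircle(np.c_[u,v].astype(np.float32))
    z=.04 if n!='post' else .082
    print(n,len(u),(cx,cy),rad,plane(c,[(cx,cy)],z),np.median(P[m>0],0))
for n,uv in [('can',(317,142)),('jar',(206,124))]: print(n,plane(c,[uv],.1))
# stand region height
for n,(a,b,cc,d) in {'stand':(145,190,205,250),'counter':(235,155,295,210)}.items():
    z=P[b:d,a:cc,2]; print(n); print((z[::3,::3]*1000).astype(int))
t=cv2.resize(im[150:270,140:300],None,fx=4,fy=4,interpolation=3)
s=load('scene0')['image']
q=cv2.resize(s[100:290,110:340],None,fx=2,fy=2,interpolation=3)
t=cv2.resize(im[150:270,140:390],None,fx=3,fy=3,interpolation=3)
cv2.imwrite('pics/c1.png',t)
```

```text
pink 182 (361.6363525390625, 204.09091186523438) 9.556374549865723 [[ 0.54594191 -0.34070274  0.04      ]] [ 0.54300073 -0.34038546  0.04005267]
yellow 199 (306.80950927734375, 210.11904907226562) 9.436758995056152 [[ 0.52727248 -0.16853026  0.04      ]] [ 0.52477065 -0.16896963  0.0396802 ]
post 14 (278.25, 186.0) 2.0156643390655518 [[ 0.59553084 -0.07787353  0.082     ]] [ 0.59584573 -0.07729373  0.08127065]
can [[ 0.72930988 -0.19740156  0.1       ]]
jar [[0.78828074 0.14423271 0.1       ]]
stand
[[  13   11    0    2    3   -1    0    2    1    1    0    1    1   -4
     2    0   -1    0    0    2]
 [  -1   -2   -2    1    0    0    2    2   -1   -6   -2   -3   -1    3
     0    0   -2    0    0    0]
 [   2   -4   -1    2   -2    1    2   -5   -4   -1   -2   -4   -2 1271
    -1   -3    1    0    0   -4]
 [  -1    5    0    0    0    0   -4    1   -4   -5    1    1    9   10
     9    0    1   -4   -1   -1]
 [   0    1    1   -1   -4   10   13   11    8    9   10   15   11   14
    10   -1    0    0    1    2]
 [  -7    0    3    0    8   12   11   13   71   14   15   12   13   1
[... 2809 characters left out ...]
8    5   36    8    9   -2    1    0
    -2    1    0   -2    3    2]
 [   1   -2   -2    0    0   -2   -3    9    5    3    0   -1   -2   -4
     1    3    2    0   -1    0]
 [  -2    4   -1    0   -4   -1    0    0    1    3   -1    2   -2   -1
     0   -1   -1    5   -1    0]
 [  -1    0   -1    0   -1   -1   -3    0   -1    3   -1    0    1    1
    -2    2   -2   -3   -2   -1]
 [   3    3    2    0    3    0    0    3   -2    5    0   -3   -3   -1
     0    1   -4    2    0    0]
 [   3    1    1   -1   -4   -2   -2    0    0    2    1    3    2    0
    -2    0    0    0   -1    0]
 [   2    6   -3 1271   -1   -3    6    3    3   -1   -4    0    4    4
     0    2    0   -3    0   -3]]
```

View pics/c1.png

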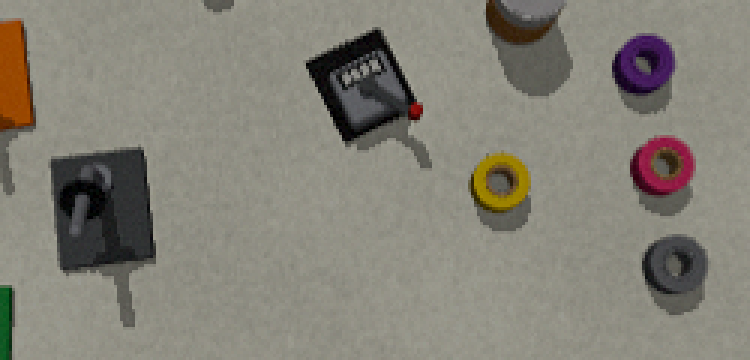

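The crop confirms it: the pink roll with a brown core is at crop (662,165), the grey stand is at (103,210) with its peg tip at (76,230), and the red post is at (415,111). Next I measure the peg and counter from both cameras.

Run:
```python
from h import *
for n,box in (('top0',(145,190,205,250)),('scene0',(262,115,330,190))):
    c=load(n); P=cloud(c); u0,v0,u1,v1=box; Q=P[v0:v1,u0:u1].reshape(-1,3); d=c['depth'][v0:v1,u0:u1].ravel()>0
    Q=Q[d]; near=np.hypot(Q[:,0]-.51,Q[:,1]-.24)<.09; Q=Q[near]
    b=Q[(Q[:,2]>.006)&(Q[:,2]<.018)]
    rect=cv2.minAreaRect((b[:,:2]*1000).astype(np.float32)); print(n,'base',rect)
    p=Q[(Q[:,2]>.122)&(Q[:,2]<.165)]; f=Q[(Q[:,2]>.088)&(Q[:,2]<.122)]
    print('peg',len(p),p.mean(0)); print(p[np.argsort(p[:,2])][::max(1,len(p)//8)].round(3)); print('flange',len(f),f.mean(0))
c=load('top0')
z=.012; P=cloud(c); m=((P[...,2]>.006)).astype(np.uint8); sub=np.zeros_like(m); sub[190:250,145:205]=m[190:250,145:205]
sub=cv2.morphologyEx(sub,cv2.MORPH_OPEN,np.ones((3,3)))
k,_=cv2.findContours(sub,0,1); k=max(k,key=cv2.contourArea); w=plane(c,k.reshape(-1,2),z); print('topbase',cv2.minAreaRect((w[:,:2]*1000).astype(np.float32)))
# counter
box=(235,155,295,210); u0,v0,u1,v1=box; Q=P[v0:v1,u0:u1].reshape(-1,3)
b=Q[(Q[:,2]>.034)&(Q[:,2]<.05)]; print('cbox',len(b),cv2.minAreaRect((b[:,:2]*1000).astype(np.float32)))
b=Q[(Q[:,2]>.004)&(Q[:,2]<.05)]; print('cfoot',cv2.minAreaRect((b[:,:2]*1000).astype(np.float32)))
l=Q[(Q[:,2]>.05)&(Q[:,2]<.06)]; print('lever',l.round(3))
```

```text
top0 base ((510.9097595214844, 244.63287353515625), (143.92794799804688, 146.38539123535156), 24.499267578125)
peg 53 [0.47744476 0.24833994 0.14057108]
[[0.496 0.252 0.123]
 [0.493 0.251 0.125]
 [0.48  0.244 0.13 ]
 [0.483 0.252 0.135]
 [0.479 0.247 0.142]
 [0.476 0.249 0.146]
 [0.47  0.253 0.15 ]
 [0.467 0.244 0.152]
 [0.466 0.247 0.153]]
flange 147 [0.50303092 0.25171967 0.10869024]
scene0 base ((507.9515686035156, 232.46063232421875), (131.54547119140625, 141.4845428466797), 9.35831069946289)
peg 54 [0.48071406 0.24782521 0.1388184 ]
[[0.495 0.251 0.123]
 [0.483 0.257 0.128]
 [0.496 0.25  0.13 ]
 [0.475 0.251 0.134]
 [0.486 0.246 0.137]
 [0.477 0.244 0.141]
 [0.47  0.246 0.143]
 [0.477 0.244 0.146]
 [0.475 0.25  0.153]]
flange 105 [0.50842158 0.25037589 0.10717874]
topbase ((504.8853759765625, 252.3429718017578), (119.99966430664062, 100.58135223388672), 7.730946063995361)
cbox 350 ((626.154052734375, -27.029151916503906), (70.05101776123047, 76.94282531738281), 20.22116470336914)
cfoot ((625.9818115234375, -37.953392028808594), (192.81130981445312, 179.97125244140625), 89.923141
[... 1284 characters left out ...]
51]
 [ 0.615 -0.045  0.051]
 [ 0.615 -0.048  0.05 ]
 [ 0.615 -0.051  0.05 ]
 [ 0.614 -0.06   0.052]
 [ 0.611 -0.048  0.054]
 [ 0.611 -0.051  0.055]
 [ 0.611 -0.054  0.052]
 [ 0.612 -0.057  0.05 ]
 [ 0.611 -0.063  0.056]
 [ 0.611 -0.067  0.053]
 [ 0.609 -0.054  0.05 ]
 [ 0.608 -0.057  0.053]
 [ 0.608 -0.06   0.052]
 [ 0.608 -0.063  0.052]
 [ 0.608 -0.067  0.051]
 [ 0.608 -0.07   0.052]
 [ 0.605 -0.051  0.052]
 [ 0.605 -0.06   0.054]
 [ 0.604 -0.063  0.055]
 [ 0.605 -0.066  0.053]
 [ 0.604 -0.069  0.055]
 [ 0.602 -0.066  0.052]
 [ 0.602 -0.07   0.053]
 [ 0.599 -0.066  0.052]
 [ 0.598 -0.069  0.056]
 [ 0.595 -0.07   0.052]
 [ 0.591 -0.075  0.056]
 [ 0.591 -0.078  0.06 ]
 [ 0.592 -0.082  0.054]]
```

>>> {"api": "step_arm", "payload": {"increments": [{"tx": 35,"ty": 30,"az": -6},{"tx": 35,"ty": 30,"az": -6},{"tx": 35,"ty": 30,"az": -5.7},{"tx": 35,"ty": 30},{"tx": 35,"ty": 30},{"tx": 35,"ty": 30},{"tx": 35,"ty": 30},{"tx": 35,"ty": 30},{"tx": 20,"ty": 25},{},{}], "newtons": 20}}

```text
$.increments[0]: bad value
```

>>> {"api": "step_arm", "payload": {"increments": [{"tx": 35,"ty": 30,"tz": 0,"ax": 0,"ay": 0,"az": -6,"claw": 1},{"tx": 35,"ty": 30,"tz": 0,"ax": 0,"ay": 0,"az": -6,"claw": 1},{"tx": 35,"ty": 30,"tz": 0,"ax": 0,"ay": 0,"az": -5.7,"claw": 1},{"tx": 35,"ty": 30,"tz": 0,"ax": 0,"ay": 0,"az": 0,"claw": 1},{"tx": 35,"ty": 30,"tz": 0,"ax": 0,"ay": 0,"az": 0,"claw": 1},{"tx": 35,"ty": 30,"tz": 0,"ax": 0,"ay": 0,"az": 0,"claw": 1},{"tx": 35,"ty": 30,"tz": -20,"ax": 0,"ay": 0,"az": 0,"claw": 1},{"tx": 35,"ty": 35,"tz": -20,"ax": 0,"ay": 0,"az": 0,"claw": 1},{"tx": 35,"ty": 35,"tz": -20,"ax": 0,"ay": 0,"az": 0,"claw": 1},{"tx": 25,"ty": 22,"tz": -20,"ax": 0,"ay": 0,"az": 0,"claw": 1},{"tx": 0,"ty": 0,"tz": 0,"ax": 0,"ay": 0,"az": 0,"claw": 1}], "newtons": 20}}

```text
time_s: 1.2
tcp_pos: [0.5417, -0.3421, 0.1644]
eef_rot: [179.9, -0.3, -179.8]
contact_force: [-0.2, -0.6, 0.3]
gripper_width: 0.0876
```

Run:
```python
from h import *
c=cap('wrist','w1'); s=r.get_state(); print(s['tcp_pos'],s['eef_rot'],s['time_s'])
hsv=cv2.cvtColor(c['image'],cv2.COLOR_BGR2HSV); m=cv2.inRange(hsv,(160,100,60),(179,255,255))
k,_=cv2.findContours(m,0,1); k=max(k,key=cv2.contourArea)
P=cloud(c); Q=P[(m>0)&(abs(P[...,2]-.04)<.006)]; print(len(Q),cv2.minEnclosingCircle((Q[:,:2]*1000).astype(np.float32)),Q.mean(0))
w=plane(c,k.reshape(-1,2),.04); print(cv2.minEnclosingCircle((w[:,:2]*1000).astype(np.float32)))
```

```text
[ 0.54094326 -0.34356508  0.16589608] [ 179.91876418   -0.20682185 -179.84235767] 1.25
1827 ((546.6328735351562, -339.1602783203125), 29.84449005126953) [ 0.54489177 -0.33957944  0.03931015]
((543.0598754882812, -339.6623840332031), 32.74336624145508)
```

View pics/w1.png

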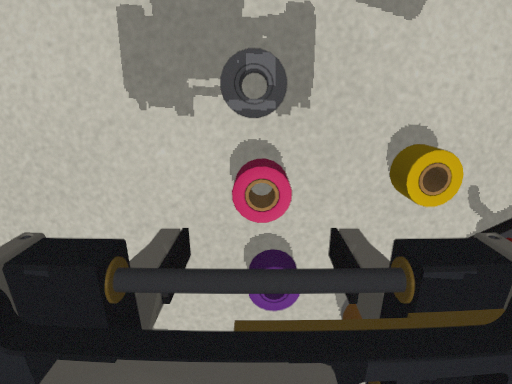

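The wrist picture shows the pink roll at (262,192), with purple at (274,285) and grey at (254,82) well clear along x. The fingers straddle it along y. I descend and grip it 8 mm above its centre.

>>> {"api": "step_arm", "payload": {"increments": [{"tx": 1,"ty": 1,"tz": -38,"ax": 0,"ay": 0,"az": 0,"claw": 1},{"tx": 0,"ty": 0,"tz": -40,"ax": 0,"ay": 0,"az": 0,"claw": 1},{"tx": 0,"ty": 0,"tz": -40,"ax": 0,"ay": 0,"az": 0,"claw": 1},{"tx": 0,"ty": 0,"tz": -20,"ax": 0,"ay": 0,"az": 0,"claw": 1},{"tx": 0,"ty": 0,"tz": 0,"ax": 0,"ay": 0,"az": 0,"claw": 1},{"tx": 0,"ty": 0,"tz": 0,"ax": 0,"ay": 0,"az": 0,"claw": -1},{"tx": 0,"ty": 0,"tz": 0,"ax": 0,"ay": 0,"az": 0,"claw": -1},{"tx": 0,"ty": 0,"tz": 0,"ax": 0,"ay": 0,"az": 0,"claw": -1},{"tx": 0,"ty": 0,"tz": 0,"ax": 0,"ay": 0,"az": 0,"claw": -1},{"tx": 0,"ty": 0,"tz": 0,"ax": 0,"ay": 0,"az": 0,"claw": -1}], "newtons": 20}}

```text
time_s: 2.25
tcp_pos: [0.5422, -0.3448, 0.0316]
eef_rot: [-180.0, 0.1, -180.0]
contact_force: [-1.3, 1.8, 6.8]
gripper_width: 0.0599
```

>>> {"api": "step_arm", "payload": {"increments": [{"tx": 0,"ty": 0,"tz": 20,"ax": 0,"ay": 0,"az": 0,"claw": -1},{"tx": 0,"ty": 0,"tz": 40,"ax": 0,"ay": 0,"az": 0,"claw": -1},{"tx": 0,"ty": 0,"tz": 45,"ax": 0,"ay": 0,"az": 0,"claw": -1},{"tx": 0,"ty": 0,"tz": 45,"ax": 0,"ay": 0,"az": 0,"claw": -1},{"tx": 0,"ty": 0,"tz": 45,"ax": 0,"ay": 0,"az": 0,"claw": -1},{"tx": 0,"ty": 0,"tz": 27,"ax": 0,"ay": 0,"az": 0,"claw": -1},{"tx": 0,"ty": 0,"tz": 0,"ax": 0,"ay": 0,"az": 0,"claw": -1},{"tx": 0,"ty": 0,"tz": 0,"ax": 0,"ay": 0,"az": 0,"claw": -1}]}}

```text
time_s: 3.05
tcp_pos: [0.5414, -0.3444, 0.2526]
eef_rot: [180.0, 0.1, 180.0]
contact_force: [-0.3, 0.8, -2.3]
gripper_width: 0.0595
```

Run:
```python
from h import *
c=cap('wrist','w2')
from scipy.spatial.transform import Rotation as Ro
for i in range(3):
    s=r.get_state(); print(s['tcp_pos'],s['eef_rot'],s['gripper_width'],s['contact_force']); c=cap('wrist','w2')
R=Ro.from_euler('xyz',s['eef_rot'],degrees=True).as_matrix()
hsv=cv2.cvtColor(c['image'],cv2.COLOR_BGR2HSV); m=cv2.inRange(hsv,(160,100,50),(179,255,255))
P=cloud(c); Q=P[(m>0)&(c['depth']>0)]; print(len(Q),Q.mean(0),Q.min(0),Q.max(0))
v,u=np.nonzero(m);print(u.min(),u.max(),v.min(),v.max())
L=(Q-s['tcp_pos'])@R; print('tool frame',np.percentile(L,[2,50,98],axis=0))
# camera in tool
print('cam in tool',(-np.array(c['R']).T@c['t']-s['tcp_pos'])@R)
```

```text
[ 0.54090535 -0.34419486  0.25136634] [ 1.79946483e+02 -5.11052105e-02  1.79982516e+02] 0.0596784326854748 [-0.97481171 -0.98394302 -1.34757134]
[ 0.5407341  -0.34420266  0.2507621 ] [ 1.79934633e+02 -1.15664886e-01  1.79984059e+02] 0.05994728202158758 [-0.71502662 -1.03937616 -1.67287816]
[ 0.5407663  -0.34426345  0.25055645] [ 1.79936827e+02 -1.42135750e-01  1.79986929e+02] 0.06024288995296999 [-0.26634692 -0.10142666 -0.52071959]
6185 [ 0.53407564 -0.34267543  0.25165001] [ 0.50873109 -0.37460648 -0.00234585] [ 0.80462458 -0.04077304  0.31483106]
205 478 197 314
tool frame [[-3.08672582e-02 -2.56715652e-02 -9.06481723e-03]
 [ 1.45443182e-02 -7.83874916e-05 -7.36188809e-03]
 [ 2.55149480e-02  2.63635501e-02  2.78076006e-02]]
cam in tool [ 8.36791701e-02  3.24846943e-05 -1.38626308e-01]
```

View pics/w2.png

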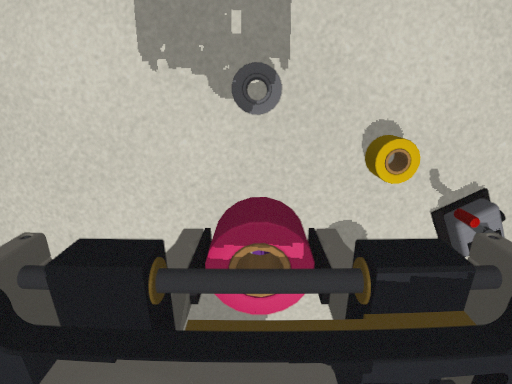

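The roll is held: top face at (260,258), opening 60 mm, sitting about 12 mm ahead of the TCP. Now I carry it high over to the stand and look at the peg closely with the wrist camera.

>>> {"api": "step_arm", "payload": {"increments": [{"tx": 4,"ty": 25,"tz": 15,"ax": 0,"ay": 0,"az": 0,"claw": -1},{"tx": 4,"ty": 45,"tz": 15,"ax": 0,"ay": 0,"az": 0,"claw": -1},{"tx": 4,"ty": 45,"tz": 15,"ax": 0,"ay": 0,"az": 0,"claw": -1},{"tx": 4,"ty": 48,"tz": 10,"ax": 0,"ay": 0,"az": 1,"claw": -1},{"tx": 4,"ty": 48,"tz": 10,"ax": 0,"ay": 0,"az": 1,"claw": -1},{"tx": 4,"ty": 48,"tz": 5,"ax": 0,"ay": 0,"az": 1,"claw": -1},{"tx": 4,"ty": 48,"tz": 0,"ax": 0,"ay": 0,"az": 1,"claw": -1},{"tx": 4,"ty": 48,"tz": 0,"ax": 0,"ay": 0,"az": 1,"claw": -1},{"tx": 4,"ty": 48,"tz": 0,"ax": 0,"ay": 0,"az": 1,"claw": -1},{"tx": 4,"ty": 48,"tz": 0,"ax": 0,"ay": 0,"az": 1,"claw": -1},{"tx": 4,"ty": 48,"tz": 0,"ax": 0,"ay": 0,"az": 0.7,"claw": -1},{"tx": 4,"ty": 48,"tz": 0,"ax": 0,"ay": 0,"az": 0,"claw": -1}]}}

```text
time_s: 4.45
tcp_pos: [0.5891, 0.2043, 0.3212]
eef_rot: [-180.0, -0.1, -172.3]
contact_force: [1.4, -0.0, -1.0]
gripper_width: 0.0599
```

>>> {"api": "step_arm", "payload": {"increments": [{"tx": 0,"ty": 30,"tz": 0,"ax": 0,"ay": 0,"az": 0,"claw": -1},{"tx": 0,"ty": 20,"tz": 0,"ax": 0,"ay": 0,"az": 0,"claw": -1},{"tx": 0,"ty": 0,"tz": 0,"ax": 0,"ay": 0,"az": 0,"claw": -1},{"tx": 0,"ty": 0,"tz": 0,"ax": 0,"ay": 0,"az": 0,"claw": -1}]}}

```text
time_s: 4.85
tcp_pos: [0.5893, 0.2522, 0.3213]
eef_rot: [-179.9, -0.1, -172.3]
contact_force: [0.4, -0.9, -1.0]
gripper_width: 0.0596
```

```bash
cat > s.py <<'E'
from h import *
from scipy.spatial.transform import Rotation as Ro
def st():
    s=r.get_state(); R=Ro.from_euler('xyz',s['eef_rot'],degrees=True).as_matrix()
    print('t',round(s['time_s'],2),'tcp',s['tcp_pos'].round(4),'rot',s['eef_rot'].round(2),'F',s['contact_force'].round(1),'w',round(s['gripper_width'],4),'toolz',R[:,2].round(3),'J',s['joints'].round(0))
    return s,R
E
python3 - <<'E'
from s import *
s,R=st(); c=cap('wrist','w3'); P=cloud(c); ok=c['depth']>0
hsv=cv2.cvtColor(c['image'],cv2.COLOR_BGR2HSV)
pm=cv2.inRange(hsv,(160,100,50),(179,255,255))>0
L=(P-s['tcp_pos'])@R; q=L[pm&ok]; q=q[(q[:,2]>-.012)&(q[:,2]<-.004)]; print('roll top tool frame',cv2.minEnclosingCircle((q[:,:2]*1000).astype(np.float32)),q[:,2].mean())
near=ok&(np.hypot(P[...,0]-.5,P[...,1]-.25)<.09)&~pm&(L[...,2]>.04)
b=near&(P[...,2]>.006)&(P[...,2]<.018); print('base',b.sum(),cv2.minAreaRect((P[b][:,:2]*1000).astype(np.float32)))
p=P[near&(P[...,2]>.124)&(P[...,2]<.165)]; print('peg',len(p),p.mean(0))
f=P[near&(P[...,2]>.088)&(P[...,2]<.122)]; print('fl',len(f),f.mean(0))
np.save('pics/peg.npy',p); print('cam',-np.array(c['R']).T@c['t'])
if len(p)>20:
    for z in np.arange(.125,.16,.005):
        k=p[abs(p[:,2]-z)<.0025]; print(z.round(3),len(k),k.mean(0).round(4) if len(k) else '')
E
```

```text
t 4.85 tcp [0.5893 0.2522 0.3213] rot [-1.7994e+02 -8.0000e-02 -1.7228e+02] F [ 0.4 -0.9 -1. ] w 0.0596 toolz [-0.001 -0.001 -1.   ] J [  41.   15.    3.    0.  -78. -123.]
roll top tool frame ((-3.930168390274048, 0.10350989550352097), 30.0125789642334) -0.007644068825130685
base 3705 ((505.4212951660156, 254.81471252441406), (118.4588623046875, 100.10474395751953), 8.044754981994629)
peg 409 [0.47695142 0.25088152 0.14150736]
fl 862 [0.50433503 0.25434618 0.10928678]
cam [0.50658078 0.24107543 0.46010386]
0.125 35 [0.4915 0.2528 0.1258]
0.13 55 [0.4874 0.253  0.1299]
0.135 53 [0.4833 0.2513 0.1351]
0.14 60 [0.4789 0.2512 0.1401]
0.145 61 [0.474  0.2503 0.1453]
0.15 121 [0.4676 0.2495 0.1505]
0.155 24 [0.4674 0.25   0.1533]
0.16 0
```

View pics/w3.png

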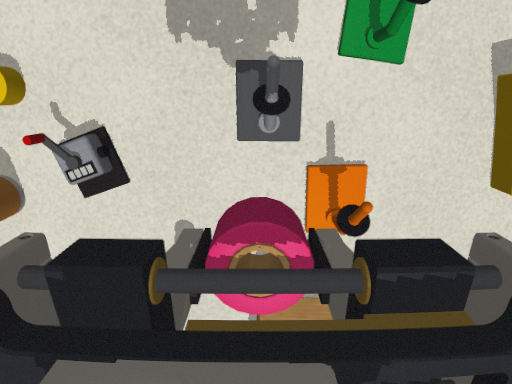

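The wrist view shows the grey stand's flange at (271,98) and the peg up to its tip at (272,60). The stand yaw is 8°, the peg origin is about (0.500, 0.254, 0.106), and the roll is 3.9 mm off the TCP. I back off toward the robot while tilting 40°.

>>> {"api": "step_arm", "payload": {"increments": [{"tx": -30,"ty": 0,"tz": 0,"ax": 1.11,"ay": -7.92,"az": 0,"claw": -1},{"tx": -30,"ty": 0,"tz": 0,"ax": 1.11,"ay": -7.92,"az": 0,"claw": -1},{"tx": -30,"ty": 0,"tz": 0,"ax": 1.11,"ay": -7.92,"az": 0,"claw": -1},{"tx": -30,"ty": 0,"tz": 0,"ax": 1.11,"ay": -7.92,"az": 0,"claw": -1},{"tx": -30,"ty": -4,"tz": -20,"ax": 1.11,"ay": -7.92,"az": 0,"claw": -1},{"tx": -17,"ty": -5,"tz": -20,"ax": 0,"ay": 0,"az": 0,"claw": -1},{"tx": 0,"ty": 0,"tz": -30,"ax": 0,"ay": 0,"az": 0,"claw": -1},{"tx": 0,"ty": 0,"tz": 0,"ax": 0,"ay": 0,"az": 0,"claw": -1},{"tx": 0,"ty": 0,"tz": 0,"ax": 0,"ay": 0,"az": 0,"claw": -1}]}}

```text
time_s: 5.8
tcp_pos: [0.4628, 0.2166, 0.2848]
eef_rot: [179.9, 33.0, -170.4]
contact_force: [0.3, -0.0, -1.7]
gripper_width: 0.0602
```

```bash
cat >> s.py <<'E'
O=np.array([.500,.2543,.106]); ph=np.radians(8); a=np.array([-np.cos(ph)*np.cos(np.radians(50)),-np.sin(ph)*np.cos(np.radians(50)),np.sin(np.radians(50))])
def peg(s,R,off=(-.0039,0,.0124)):
    ce=s['tcp_pos']+R@np.array(off); d=ce-O; yv=np.cross([0,0,1],a); yv/=np.linalg.norm(yv); xv=np.cross(yv,a)
    print('roll in peg: x %.1f y %.1f z %.1f mm'%tuple(1000*np.array([d@xv,d@yv,d@a])),'angle',np.degrees(np.arccos(-R[:,2]@a)).round(1),'rotvec fix',np.degrees(np.cross(R[:,2],-a)).round(2))
    print('mm to axis', (1000*(-(d@xv)*xv-(d@yv)*yv)).round(1))
E
python3 - <<'E'
from s import *
s,R=st(); peg(s,R)
E
```

```text
t 5.8 tcp [0.4628 0.2166 0.2848] rot [ 179.95   33.03 -170.41] F [ 0.3 -0.  -1.7] w 0.0602 toolz [ 0.537  0.092 -0.838] J [  59.  -14.  -54.   45.  -35. -174.]
roll in peg: x -85.0 y 31.9 z 151.3 mm angle 7.0 rotvec fix [ 0.27 -6.99 -0.59]
mm to axis [-69.   22.5 -54.7]
```

The arm ran into joint limits (J6 at -174°, J3 at -54°). The roll is symmetric, so I turn about the tool axis to free J6, and fit a kinematic model to plan a reachable pose.

>>> {"api": "step_arm", "payload": {"increments": [{"tx": 5,"ty": 0,"tz": 0,"ax": -4.56,"ay": -0.78,"az": 7.12,"claw": -1},{"tx": 5,"ty": 0,"tz": 0,"ax": -4.56,"ay": -0.78,"az": 7.12,"claw": -1},{"tx": 5,"ty": 0,"tz": 0,"ax": -4.56,"ay": -0.78,"az": 7.12,"claw": -1},{"tx": 5,"ty": 0,"tz": 0,"ax": -4.56,"ay": -0.78,"az": 7.12,"claw": -1},{"tx": 0,"ty": 0,"tz": 0,"ax": -4.56,"ay": -0.78,"az": 7.12,"claw": -1},{"tx": 0,"ty": 0,"tz": 0,"ax": -4.56,"ay": -0.78,"az": 7.12,"claw": -1},{"tx": 0,"ty": 0,"tz": 0,"ax": -4.56,"ay": -0.78,"az": 7.12,"claw": -1},{"tx": 0,"ty": 0,"tz": 0,"ax": -4.56,"ay": -0.78,"az": 7.12,"claw": -1},{"tx": 0,"ty": 0,"tz": 0,"ax": -4.56,"ay": -0.78,"az": 7.12,"claw": -1},{"tx": 0,"ty": 0,"tz": 0,"ax": -4.56,"ay": -0.78,"az": 7.12,"claw": -1},{"tx": 0,"ty": 0,"tz": 0,"ax": 0,"ay": 0,"az": 0,"claw": -1}]}}

```text
time_s: 6.9
tcp_pos: [0.4829, 0.2181, 0.2853]
eef_rot: [-147.1, 2.7, -84.5]
contact_force: [-0.3, -0.5, -1.1]
gripper_width: 0.0601
```

```bash
cat > kin.py <<'E'
from s import *
from scipy.optimize import least_squares
def fk(q,p):
    h,d1,L2,a3,L3,y1,y5,L6,g=p; q=np.radians(q); e=lambda ax,t:Ro.from_euler(ax,t).as_matrix()
    R1=e('z',q[0]); x=R1@[d1,y1,h]; R=R1@e('y',q[1]); x=x+R@[0,0,L2]
    R=R@e('y',-q[2]); x=x+R@[L3,0,a3]; R=R@e('x',SG[0]*q[3]); R=R@e('y',-q[4]); x=x+R@[L6,y5,0]
    R=R@e('x',SG[1]*q[5]); return x,R@e('y',np.pi/2)@e('z',g)
SG=[-1,-1]
P0=[.4,0,.4,0,.4,0,-.15,.3,0]
E
python3 - <<'E'
import kin; from kin import *
s,R=st(); peg(s,R)
D=[([-55.8,20.546,.682,0,-70.136,-16.507],[.205,-.643,.246],None),
   (s['joints'],s['tcp_pos'],R)]
rows=[([59,-14,-54,45,-35,-174],[.4628,.2166,.2848],[179.95,33.03,-170.41],.1),([41,15,3,0,-78,-123],[.5893,.2522,.3213],[-179.94,-.08,-172.28],.1)]
D=[(D[0][0],D[0][1],Ro.from_euler('xyz',[180,0,-162.307],degrees=True).as_matrix(),1),(*D[1],1)]+[(q,x,Ro.from_euler('xyz',e,degrees=True).as_matrix(),w) for q,x,e,w in rows]
best=None
for s1 in(1,-1):
  for s2 in(1,-1):
    for g in(0,1.57,3.14,-1.57):
      kin.SG=[s1,s2]
      def f(p):
        o=[]
        for q,x,Rm,w in D:
            X,RR=fk(q,p); o+=list(w*(X-x)*1000)+list(w*100*(RR-Rm).ravel())
        return o+list(.02*(np.array(p)-P0)*100)
      z=least_squares(f,P0[:8]+[g]); 
      if best is None or z.cost<best[0]: best=(z.cost,s1,s2,z.x,z.fun[:3],z.fun[12:15],z.fun[24:27],z.fun[36:39])
print(best); pickle.dump(best,open('pics/kin.pkl','wb'))
E
```

```text
t 6.9 tcp [0.4829 0.2181 0.2853] rot [-147.07    2.7   -84.5 ] F [-0.3 -0.5 -1.1] w 0.0601 toolz [ 0.537  0.091 -0.838] J [ 56. -12. -53.  46. -33. -86.]
roll in peg: x -97.2 y 29.4 z 139.2 mm angle 7.0 rotvec fix [ 0.28 -7.   -0.58]
mm to axis [-77.8  18.7 -62.5]
(np.float64(5.47375852385755), -1, -1, array([ 0.19841589,  0.02509316,  0.59025214, -0.00474011,  0.44274839,
       -0.01134154, -0.18056693,  0.3502299 , -1.57066835]), array([-0.03184836, -0.02495865, -0.00635915]), array([ 0.00818545, -0.06577024, -0.02315459]), array([-0.09504114,  0.63244115,  0.26953286]), array([-0.30620643,  0.31276541,  0.03366792]))
```

```bash
cat >> kin.py <<'E'
lo=np.array([-176,-82,-58.2,-173.8,-174.7,-.2])+.0; hi=np.array([176,121.7,71.7,95.5,-.2,173.6]); lo[5]=-173.6
_b=pickle.load(open('pics/kin.pkl','rb')); SG[:]=_b[1:3]; PP=_b[3]
off=np.array([-.0039,0,.0124])
def ik(ce,zax,q0):   # roll centre, tool z, free spin
    f=lambda q:np.r_[(fk(q,PP)[0]+fk(q,PP)[1]@off-ce)*1000,(fk(q,PP)[1][:,2]-zax)*300,.002*(q-q0)]
    z=least_squares(f,np.clip(q0,lo+1,hi-1),bounds=(lo,hi)); return z.x,np.linalg.norm(z.fun[:6])
E
python3 - <<'E'
from kin import *
rng=np.random.default_rng(0); seen=[]
cur=r.get_state()['joints']
for k in range(60):
    q0=cur if k==0 else rng.uniform(lo,hi); 
    q,e=ik(O+a*.10,-a,q0)
    if e<1 and not any(np.abs(q-w)[:5].max()<4 for w in seen):
        seen.append(q); q2,e2=ik(O+a*.02,-a,q); print('pre',q.round(0),round(e,2),'home',q2.round(0),round(e2,2))
print('cur best',ik(O+a*.10,-a,cur),ik(O+a*.02,-a,cur))
E
```

```text
cur best (array([ 62.64214956,  -5.94210067, -58.2       ,  54.3969209 ,
       -33.76849769,  12.52187213]), np.float64(59.66171000451913)) (array([ 47.43354482,   5.51727153, -58.2       ,  76.71810135,
       -22.95023196,   3.6412902 ]), np.float64(72.59940307680256))
```

```bash
cat > q.py <<'E'
from kin import *
def ikf(ce,R0,q0,offv):
    def f(q):
        x,R=fk(q,PP); return np.r_[(x+R@offv-ce)*1000,(Ro.from_matrix(R@R0.T).as_rotvec())*200,.002*(q-q0)]
    z=least_squares(f,np.clip(q0,lo+1,hi-1),bounds=(lo,hi),max_nfev=60); return z.x,np.linalg.norm(z.fun[:6])
E
python3 - <<'E'
from q import *
cur=r.get_state()['joints']; seeds=[cur,np.array([41,15,3,0,-78,-60.]),np.array([25,15,3,-60,-60,-30.])]
u0=np.cross([0,0,1],a); u0/=np.linalg.norm(u0); v0=np.cross(a,u0)
for dl in (10,14,25,40):
    print('delta',dl,end=': ')
    for ps in range(0,360,30):
        t=np.radians(ps); u=np.cos(t)*u0+np.sin(t)*v0
        z=Ro.from_rotvec(np.radians(dl)*u).apply(-a)
        best=min((max(ik(O+a*.1,z,q)[1],ik(O+a*.02,z,q)[1]) for q in seeds)); print((ps,round(best,1)),end=' ')
    print()
E
```

```text
delta 10: (0, np.float64(33.9)) (30, np.float64(14.3)) (60, np.float64(28.7)) (90, np.float64(67.9)) (120, np.float64(61.1)) (150, np.float64(43.1)) (180, np.float64(32.0)) (210, np.float64(29.6)) (240, np.float64(36.5)) (270, np.float64(51.4)) (300, np.float64(62.8)) (330, np.float64(48.1)) 
delta 14: (0, np.float64(47.9)) (30, np.float64(24.2)) (60, np.float64(29.5)) (90, np.float64(61.5)) (120, np.float64(48.8)) (150, np.float64(28.2)) (180, np.float64(14.8)) (210, np.float64(12.3)) (240, np.float64(21.6)) (270, np.float64(41.7)) (300, np.float64(69.2)) (330, np.float64(65.3)) 
delta 25: (0, np.float64(65.3)) (30, np.float64(21.1)) (60, np.float64(0.0)) (90, np.float64(20.0)) (120, np.float64(0.0)) (150, np.float64(0.0)) (180, np.float64(0.0)) (210, np.float64(0.0)) (240, np.float64(0.0)) (270, np.float64(12.2)) (300, np.float64(57.0)) (330, np.float64(96.4)) 
delta 40: (0, np.float64(116.9)) (30, np.float64(45.5)) (60, np.float64(0.0)) (90, np.float64(0.0)) (120, np.float64(0.0)) (150, np.float64(0.0)) (180, np.float64(0.0)) (210, np.float64(0.0)) (240, np.float64(0.0)) (270, np.float64(0.0)) (300, np.float64(32.1)) (330, np.float64(109.3))
```

```bash
cat > plan.py <<'E'
from q import *
dl=np.radians(27); Pk=np.array([.60,.11,.030]); zh=np.array([0,0,1.])
Rmin=Ro.align_vectors([a],[zh])[0]
cur=r.get_state()['joints']; seeds=[cur,np.array([41,15,3,0,-78,-60.]),np.array([25,15,3,-60,-60,0.]),np.array([25,15,3,40,-60,60.])]
Z=np.zeros(3)
def solve(c,R,sd):
    return min((ikf(c,R,q,Z) for q in sd),key=lambda t:t[1])
out=[]
picks=[]
for al in range(0,360,30):
  for sg in (1,-1):
    A=np.radians(al); zt=np.array([np.sin(dl)*np.cos(A),np.sin(dl)*np.sin(A),-np.cos(dl)]); yt=sg*np.array([-np.sin(A),np.cos(A),0]); R=np.c_[np.cross(yt,zt),yt,zt]
    q,e=solve(Pk,R,seeds)
    q1,e1=solve(Pk+[0,0,.1],R,[q])
    if max(e,e1)<1: picks.append((al,sg,R,q,q1)); 
print('picks',[(p[0],p[1],p[3].round(0)) for p in picks])
base=picks[0][2]
for sg in (1,-1):
  for ps in range(0,360,20):
    A=0; zt=np.array([np.sin(dl),0,-np.cos(dl)]); yt=sg*np.array([0,1.,0]); R=np.c_[np.cross(yt,zt),yt,zt]
    Rp=Ro.from_rotvec(np.radians(ps)*a).as_matrix()@Rmin.as_matrix()@R
    q,e=solve(O+a*.11,Rp,seeds)
    if e<1:
        q2,e2=ikf(O+a*.03,Rp,q,Z)
        if e2<1:
            m=min(np.min(np.r_[x-lo,hi-x]) for x in(q,q2)); print('peg',sg,ps,q.round(0),q2.round(0),'margin',m.round(0),'jawz',Rp[2,1].round(2),'zt',Rp[:,2].round(2))
E
python3 plan.py
```

```text
picks [(30, 1, array([ 27.,  21., -37., -16.,  -4., -72.])), (30, -1, array([ 27.,  21., -37., -16.,  -4., 108.])), (60, 1, array([ 14.,  24., -21., -39., -32., -13.])), (60, -1, array([ 14.,  24., -21., -39., -32., 167.])), (90, 1, array([ 11.,  29., -11., -36., -50.,  13.])), (120, 1, array([ 12.,  35.,  -3., -29., -65.,  33.])), (120, -1, array([  12.,   35.,   -3.,  -29.,  -65., -147.])), (150, 1, array([ 17.,  39.,   3., -20., -74.,  52.])), (150, -1, array([  17.,   39.,    3.,  -20.,  -74., -128.])), (180, 1, array([ 23.,  41.,   4., -10., -78.,  72.])), (180, -1, array([  23.,   41.,    4.,  -10.,  -78., -108.])), (210, 1, array([ 29.,  41.,  -1.,   0., -75.,  91.])), (210, -1, array([ 29.,  41.,  -1.,   0., -75., -89.])), (240, 1, array([ 35.,  38., -12.,  12., -65., 107.])), (240, -1, array([ 35.,  38., -12.,  12., -65., -73.])), (270, 1, array([ 39.,  33., -27.,  27., -50., 119.])), (270, -1, array([ 39.,  33., -27.,  27., -50., -61.])), (300, 1, array([ 37.,  27., -45.,  55., -33., 122.])), (300, -1, array([ 37.,  27., -45.,  55., -33., -58.]))]
peg 1 60 [   9.   -6.  -47
[... 1408 characters left out ...]
n 10.0 jawz 0.3 zt [ 0.23  0.25 -0.94]
peg -1 180 [  58.   -2.  -42.   12.  -39. -155.] [  52.    8.  -42.   14.  -29. -152.] margin 16.0 jawz 0.09 zt [ 0.22  0.09 -0.97]
peg -1 200 [  62.    1.  -42.   20.  -45. -148.] [  56.   10.  -43.   25.  -34. -148.] margin 15.0 jawz -0.13 zt [ 0.24 -0.06 -0.97]
peg -1 220 [  67.    3.  -44.   28.  -50. -141.] [  59.   12.  -46.   36.  -39. -144.] margin 12.0 jawz -0.34 zt [ 0.31 -0.2  -0.93]
peg -1 240 [  71.    5.  -48.   37.  -53. -135.] [  62.   14.  -50.   48.  -42. -140.] margin 8.0 jawz -0.51 zt [ 0.4  -0.3  -0.86]
peg -1 260 [  74.    7.  -54.   47.  -55. -130.] [  63.   15.  -56.   62.  -46. -137.] margin 3.0 jawz -0.61 zt [ 0.52 -0.36 -0.77]
```

An aligned grip can't be reached at the peg. A grip leaned 27° about the jaw axis can, with margin. I set the roll down in the free spot near (0.60, 0.11) and regrip it leaned.

>>> {"api": "step_arm", "payload": {"increments": [{"tx": 29,"ty": -27,"tz": 0,"ax": -1.37,"ay": 8.15,"az": 0,"claw": -1},{"tx": 29,"ty": -27,"tz": 0,"ax": -1.37,"ay": 8.15,"az": 0,"claw": -1},{"tx": 29,"ty": -27,"tz": 0,"ax": -1.37,"ay": 8.15,"az": 0,"claw": -1},{"tx": 29,"ty": -27,"tz": 0,"ax": -1.37,"ay": 8.15,"az": 0,"claw": -1},{"tx": 0,"ty": 0,"tz": -20,"ax": 0,"ay": 0,"az": 8.5,"claw": -1},{"tx": 0,"ty": 0,"tz": -20,"ax": 0,"ay": 0,"az": 8.5,"claw": -1},{"tx": 0,"ty": 0,"tz": -20,"ax": 0,"ay": 0,"az": 8.5,"claw": -1},{"tx": 0,"ty": 0,"tz": -20,"ax": 0,"ay": 0,"az": 8.5,"claw": -1},{"tx": 0,"ty": 0,"tz": -20,"ax": 0,"ay": 0,"az": 8.5,"claw": -1},{"tx": 0,"ty": 0,"tz": -20,"ax": 0,"ay": 0,"az": 8.5,"claw": -1},{"tx": 0,"ty": 0,"tz": -20,"ax": 0,"ay": 0,"az": 8.5,"claw": -1},{"tx": 0,"ty": 0,"tz": 0,"ax": 0,"ay": 0,"az": 0,"claw": -1}]}}

```text
time_s: 8.1
tcp_pos: [0.573, 0.1302, 0.1468]
eef_rot: [-169.5, -1.0, -27.1]
contact_force: [0.4, 0.2, -1.3]
gripper_width: 0.0599
```

```bash
python3 -c "
from s import *
s,R=st(); print(R.round(3))"
```

```text
t 8.1 tcp [0.573  0.1302 0.1468] rot [-169.52   -1.02  -27.15] F [ 0.4  0.2 -1.3] w 0.0599 toolz [ 0.099  0.154 -0.983] J [ 28.  14. -21.  -7. -46.  39.]
[[ 0.89  -0.446  0.099]
 [-0.456 -0.876  0.154]
 [ 0.018 -0.182 -0.983]]
```

>>> {"api": "step_arm", "payload": {"increments": [{"tx": 9,"ty": -7,"tz": 0,"ax": -4.4,"ay": 2.85,"az": 0,"claw": -1},{"tx": 9,"ty": -7,"tz": 0,"ax": -4.4,"ay": 2.85,"az": 0,"claw": -1},{"tx": 9,"ty": -6,"tz": -20,"ax": 0,"ay": 0,"az": 7,"claw": -1},{"tx": 0,"ty": 0,"tz": -20,"ax": 0,"ay": 0,"az": 7,"claw": -1},{"tx": 0,"ty": 0,"tz": -20,"ax": 0,"ay": 0,"az": 7,"claw": -1},{"tx": 0,"ty": 0,"tz": -15,"ax": 0,"ay": 0,"az": 7,"claw": -1},{"tx": 0,"ty": 0,"tz": 0,"ax": 0,"ay": 0,"az": 7,"claw": -1},{"tx": 0,"ty": 0,"tz": 0,"ax": 0,"ay": 0,"az": 0,"claw": -1},{"tx": 0,"ty": 0,"tz": 0,"ax": 0,"ay": 0,"az": 0,"claw": -1}]}}

```text
time_s: 9.0
tcp_pos: [0.6013, 0.1113, 0.0755]
eef_rot: [-179.8, -0.3, 7.7]
contact_force: [-0.1, -0.3, -1.2]
gripper_width: 0.06
```

```bash
python3 -c "
from s import *
s,R=st(); print(R.round(3))"
```

```text
t 9.0 tcp [0.6013 0.1113 0.0755] rot [-179.77   -0.26    7.68] F [-0.1 -0.3 -1.2] w 0.06 toolz [ 0.004  0.005 -1.   ] J [ 29.  23. -19.  -0. -47.  69.]
[[ 0.991  0.134  0.004]
 [ 0.134 -0.991  0.005]
 [ 0.004 -0.004 -1.   ]]
```

>>> {"api": "step_arm", "payload": {"increments": [{"tx": 0,"ty": 0,"tz": -20,"ax": 0,"ay": 0,"az": 0,"claw": -1},{"tx": 0,"ty": 0,"tz": -15,"ax": 0,"ay": 0,"az": 0,"claw": -1},{"tx": 0,"ty": 0,"tz": -7,"ax": 0,"ay": 0,"az": 0,"claw": -1},{"tx": 0,"ty": 0,"tz": 0,"ax": 0,"ay": 0,"az": 0,"claw": -1},{"tx": 0,"ty": 0,"tz": 0,"ax": 0,"ay": 0,"az": 0,"claw": 1},{"tx": 0,"ty": 0,"tz": 0,"ax": 0,"ay": 0,"az": 0,"claw": 1},{"tx": 0,"ty": 0,"tz": 0,"ax": 0,"ay": 0,"az": 0,"claw": 1},{"tx": 0,"ty": 0,"tz": 0,"ax": 0,"ay": 0,"az": 0,"claw": 1}]}}

```text
time_s: 9.8
tcp_pos: [0.6007, 0.1109, 0.0328]
eef_rot: [-179.8, -0.2, 8.1]
contact_force: [-0.4, 0.7, -0.1]
gripper_width: 0.0846
```

>>> {"api": "step_arm", "payload": {"increments": [{"tx": -1,"ty": 0,"tz": 0,"ax": -0.75,"ay": 5.34,"az": 0,"claw": 1},{"tx": -1,"ty": 0,"tz": 0,"ax": -0.75,"ay": 5.34,"az": 0,"claw": 1},{"tx": -1,"ty": 0,"tz": 0,"ax": -0.75,"ay": 5.34,"az": 0,"claw": 1},{"tx": -1,"ty": -0.5,"tz": 0,"ax": -0.75,"ay": 5.34,"az": 0,"claw": 1},{"tx": 0,"ty": 0,"tz": 0,"ax": -0.75,"ay": 5.34,"az": 0,"claw": 1},{"tx": 0,"ty": 0,"tz": 0,"ax": 0,"ay": 0,"az": 0,"claw": 1},{"tx": 0,"ty": 0,"tz": 0,"ax": 0,"ay": 0,"az": 0,"claw": 1}]}}

```text
time_s: 10.5
tcp_pos: [0.5965, 0.1101, 0.0312]
eef_rot: [-179.7, 26.8, 8.1]
contact_force: [0.0, 0.8, -0.2]
gripper_width: 0.0877
```

Run:
```python
from s import *
s,R=st(); c=cap('wrist','w4'); P=cloud(c)
hsv=cv2.cvtColor(c['image'],cv2.COLOR_BGR2HSV); m=cv2.inRange(hsv,(160,100,50),(179,255,255))>0
t=load('w4'); Q=P[m&(c['depth']>0)]; Q=Q[abs(Q[:,2]-.04)<.004]; 
if len(Q)>30:
    w=(Q[:,:2]*1000).astype(np.float32); print('roll',len(Q),cv2.minEnclosingCircle(w),Q[:,2].mean())
```

```text
t 10.5 tcp [0.5965 0.1101 0.0312] rot [-179.73   26.8     8.09] F [ 0.   0.8 -0.2] w 0.0877 toolz [-0.447 -0.059 -0.893] J [ 24.  41.   3.  -8. -78.  77.]
roll 2450 ((600.518798828125, 110.8720703125), 29.23184585571289) 0.03903682203583522
```

View pics/w4.png

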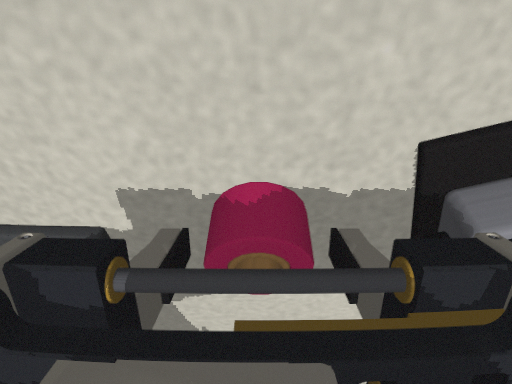

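The roll is upright between the leaned fingers at (260,235), centred to within about 2 mm. I grip and lift.

>>> {"api": "step_arm", "payload": {"increments": [{"tx": 1.5,"ty": 0,"tz": -1,"ax": 0,"ay": 0,"az": 0,"claw": 1},{"tx": 0,"ty": 0,"tz": 0,"ax": 0,"ay": 0,"az": 0,"claw": -1},{"tx": 0,"ty": 0,"tz": 0,"ax": 0,"ay": 0,"az": 0,"claw": -1},{"tx": 0,"ty": 0,"tz": 0,"ax": 0,"ay": 0,"az": 0,"claw": -1},{"tx": 0,"ty": 0,"tz": 0,"ax": 0,"ay": 0,"az": 0,"claw": -1},{"tx": 0,"ty": 0,"tz": 0,"ax": 0,"ay": 0,"az": 0,"claw": -1},{"tx": 0,"ty": 0,"tz": 20,"ax": 0,"ay": 0,"az": 0,"claw": -1},{"tx": 0,"ty": 0,"tz": 40,"ax": 0,"ay": 0,"az": 0,"claw": -1},{"tx": 0,"ty": 0,"tz": 45,"ax": 0,"ay": 0,"az": 0,"claw": -1},{"tx": 0,"ty": 0,"tz": 45,"ax": 0,"ay": 0,"az": 0,"claw": -1},{"tx": 0,"ty": 0,"tz": 45,"ax": 0,"ay": 0,"az": 0,"claw": -1},{"tx": 0,"ty": 0,"tz": 15,"ax": 0,"ay": 0,"az": 0,"claw": -1}], "newtons": 30}}

```text
time_s: 11.75
tcp_pos: [0.5995, 0.1104, 0.2466]
eef_rot: [-179.7, 26.4, 8.2]
contact_force: [0.5, 0.6, 0.1]
gripper_width: 0.0597
```

```bash
cat > rollfit.py <<'E'
from s import *
def rollfit(f):
    s,R=st(); c=cap('wrist',f); P=cloud(c)
    hsv=cv2.cvtColor(c['image'],cv2.COLOR_BGR2HSV); m=cv2.inRange(hsv,(160,100,50),(179,255,255))>0
    Q=P[m&(c['depth']>0)]; L=(Q-s['tcp_pos'])@R; L=L[np.abs(L).max(1)<.06]
    # top-face plane: RANSAC
    rng=np.random.default_rng(0); best=(0,)
    b0=np.array([-np.sin(np.radians(27)),0,-np.cos(np.radians(27))])
    for _ in range(400):
        i=L[rng.choice(len(L),3,False)]; n=np.cross(i[1]-i[0],i[2]-i[0]); n/=np.linalg.norm(n)+1e-12
        if abs(n@b0)<.85: continue
        k=abs((L-i[0])@n)<.0012
        if k.sum()>best[0]: best=(k.sum(),k)
    T=L[best[1]]; mu=T.mean(0); n=np.linalg.svd(T-mu)[2][2]; n*=np.sign(n@b0)
    e1=np.cross(n,[0,1,0]); e1/=np.linalg.norm(e1); e2=np.cross(n,e1)
    (cx,cy),rad=cv2.minEnclosingCircle((np.c_[(T-mu)@e1,(T-mu)@e2]*1000).astype(np.float32))
    top=mu+e1*cx/1000+e2*cy/1000
    print('b tool',n.round(3),'lean',np.degrees(np.arctan2(-n[0],-n[2])).round(1),'rad',rad,'npts',len(T),'centre tool',((top-.02*n)*1000).round(1))
E
python3 -c "
from rollfit import *
rollfit('w5')"
```

```text
t 11.75 tcp [0.5995 0.1104 0.2466] rot [-179.66   26.37    8.18] F [0.5 0.6 0.1] w 0.0597 toolz [-0.44  -0.057 -0.896] J [  24.   30.   15.   -7. -100.   74.]
b tool [-0.45  -0.004 -0.893] lean 26.7 rad 29.53946304321289 npts 1870 centre tool [7.6 0.5 9.7]
```

>>> {"api": "step_arm", "payload": {"increments": [{"tx": -22,"ty": 16.5,"tz": 3,"ax": 0.7,"ay": -4.95,"az": 0,"claw": -1},{"tx": -22,"ty": 16.5,"tz": 3,"ax": 0.7,"ay": -4.95,"az": 0,"claw": -1},{"tx": -22,"ty": 16.5,"tz": 0,"ax": 0.7,"ay": -4.95,"az": 0,"claw": -1},{"tx": -22,"ty": 16.5,"tz": 0,"ax": 0.7,"ay": -4.95,"az": 0,"claw": -1},{"tx": -22,"ty": 16.5,"tz": 0,"ax": 0.7,"ay": -4.95,"az": 0,"claw": -1},{"tx": -22,"ty": 16.5,"tz": 0,"ax": 0.7,"ay": -4.95,"az": 0,"claw": -1},{"tx": -22,"ty": 16.5,"tz": 0,"ax": 0.7,"ay": -4.95,"az": 0,"claw": -1},{"tx": -22,"ty": 16.5,"tz": 0,"ax": 0.7,"ay": -4.95,"az": 0,"claw": -1},{"tx": 0,"ty": 0,"tz": -25,"ax": 0,"ay": 0,"az": 0,"claw": -1},{"tx": 0,"ty": 0,"tz": 0,"ax": 0,"ay": 0,"az": 0,"claw": -1},{"tx": 0,"ty": 0,"tz": 0,"ax": 0,"ay": 0,"az": 0,"claw": -1}]}}

```text
time_s: 12.9
tcp_pos: [0.4219, 0.242, 0.2221]
eef_rot: [-179.8, -13.1, 8.2]
contact_force: [0.4, -0.7, -0.6]
gripper_width: 0.0598
```

```bash
cat >> s.py <<'E'
def peg2(s,R,b=np.array([-.45,0,-.893]),off=(.006,0,.0095)):
    ce=s['tcp_pos']+R@np.array(off); d=ce-O; bw=R@b; bw/=np.linalg.norm(bw); yv=np.cross([0,0,1],a); yv/=np.linalg.norm(yv); xv=np.cross(yv,a)
    print('roll x %.1f y %.1f z %.1f mm'%tuple(1000*np.array([d@xv,d@yv,d@a])),'rotvec fix',np.degrees(np.cross(bw,a)).round(2),'mm to axis',(1000*(-(d@xv)*xv-(d@yv)*yv)).round(1),'jawz',R[2,1].round(3))
E
python3 -c "
from s import *
s,R=st(); peg2(s,R); print(a)
cap('top','t2'); c=cap('scene','s2')
i=cv2.resize(c['image'][90:230,200:370],None,fx=4,fy=4,interpolation=3); cv2.imwrite('pics/s2c.png',i)
"
```

```text
t 12.9 tcp [0.4219 0.242  0.2221] rot [-179.84  -13.11    8.17] F [ 0.4 -0.7 -0.6] w 0.0598 toolz [ 0.224  0.035 -0.974] J [ 61.  -4. -39.  14. -48.  29.]
roll x -15.1 y 1.2 z 128.6 mm rotvec fix [-0.17 -0.17 -0.16] mm to axis [-11.6  -0.4  -9.7] jawz -0.003
[-0.63653204 -0.08945874  0.76604444]
```

View pics/s2c.png

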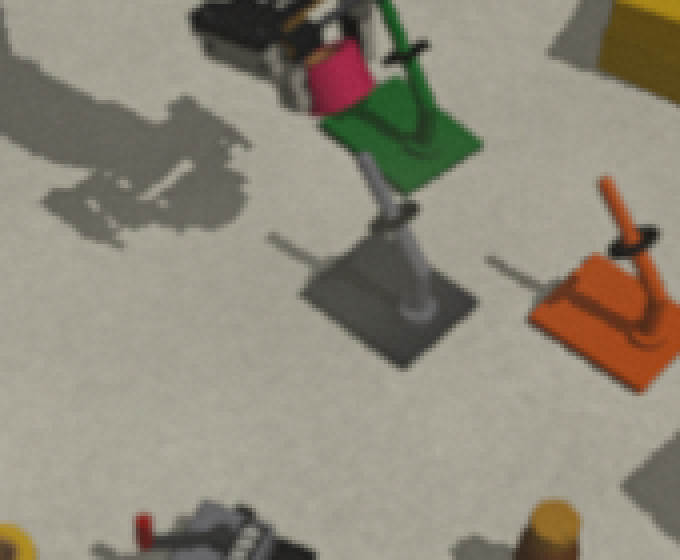

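The scene crop shows the roll at (340,78), in line with the peg tip at (366,158) except for the 15 mm still to be corrected. I correct that and advance to the tip.

>>> {"api": "step_arm", "payload": {"increments": [{"tx": -6,"ty": 0,"tz": -5,"ax": 0,"ay": 0,"az": 0,"claw": -1},{"tx": -5.6,"ty": -0.4,"tz": -4.7,"ax": 0,"ay": 0,"az": 0,"claw": -1},{"tx": 10,"ty": 1.4,"tz": -12,"ax": 0,"ay": 0,"az": 0,"claw": -1},{"tx": 10,"ty": 1.4,"tz": -12,"ax": 0,"ay": 0,"az": 0,"claw": -1},{"tx": 7,"ty": 1,"tz": -8.4,"ax": 0,"ay": 0,"az": 0,"claw": -1},{"tx": 0,"ty": 0,"tz": 0,"ax": 0,"ay": 0,"az": 0,"claw": -1},{"tx": 0,"ty": 0,"tz": 0,"ax": 0,"ay": 0,"az": 0,"claw": -1}]}}

```text
time_s: 13.7
tcp_pos: [0.4373, 0.2453, 0.1801]
eef_rot: [-179.8, -13.2, 8.1]
contact_force: [-0.5, -0.1, -0.9]
gripper_width: 0.0599
```

```bash
python3 -c "
from s import *
s,R=st(); peg2(s,R)
c=cap('wrist','w6'); d=cap('scene','s3')
i=cv2.resize(d['image'][95:180,255:340],(480,480),interpolation=3); cv2.imwrite('pics/m6.png',np.hstack([cv2.resize(c['image'][120:360,140:380],(480,480)),i])[:, :960][::1] if 0 else cv2.resize(np.hstack([cv2.resize(c['image'][120:360,140:380],(480,480)),i]),(800,400)))
"
```

```text
t 13.7 tcp [0.4373 0.2453 0.1801] rot [-179.81  -13.15    8.1 ] F [-0.5 -0.1 -0.9] w 0.0599 toolz [ 0.225  0.035 -0.974] J [ 59.   0. -41.  15. -41.  28.]
roll x -0.1 y 0.1 z 86.3 mm rotvec fix [-0.16 -0.13 -0.15] mm to axis [-0.1  0.1 -0.1] jawz -0.003
```

View pics/m6.png

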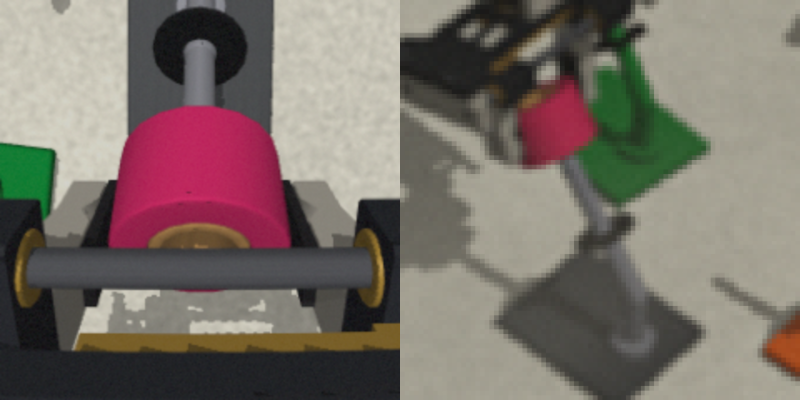

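The peg (left, x≈200) and roll (x≈198) line up, and in the scene half the tip enters under the roll's middle. I slide it on.

>>> {"api": "step_arm", "payload": {"increments": [{"tx": 6.4,"ty": 0.9,"tz": -7.7,"ax": 0,"ay": 0,"az": 0,"claw": -1},{"tx": 6.4,"ty": 0.9,"tz": -7.7,"ax": 0,"ay": 0,"az": 0,"claw": -1},{"tx": 6.4,"ty": 0.9,"tz": -7.7,"ax": 0,"ay": 0,"az": 0,"claw": -1},{"tx": 0,"ty": 0,"tz": 0,"ax": 0,"ay": 0,"az": 0,"claw": -1}]}}

```text
time_s: 14.2
tcp_pos: [0.4568, 0.2479, 0.1555]
eef_rot: [-179.9, -13.1, 8.1]
contact_force: [-0.4, -0.1, -0.7]
gripper_width: 0.0596
```

>>> {"api": "step_arm", "payload": {"increments": [{"tx": 6.4,"ty": 0.9,"tz": -7.7,"ax": 0,"ay": 0,"az": 0,"claw": -1},{"tx": 6.4,"ty": 0.9,"tz": -7.7,"ax": 0,"ay": 0,"az": 0,"claw": -1},{"tx": 0,"ty": 0,"tz": 0,"ax": 0,"ay": 0,"az": 0,"claw": -1}]}}

```text
time_s: 14.5
tcp_pos: [0.4696, 0.2498, 0.1403]
eef_rot: [-179.8, -13.1, 8.1]
contact_force: [-0.4, -0.1, -2.1]
gripper_width: 0.0599
```

```bash
python3 -c "
from s import *
s,R=st(); peg2(s,R)"
```

```text
t 14.5 tcp [0.4696 0.2498 0.1403] rot [-179.85  -13.1     8.12] F [-0.4 -0.1 -2.1] w 0.0599 toolz [ 0.224  0.035 -0.974] J [ 55.   6. -42.  17. -34.  30.]
roll x 0.4 y 0.2 z 34.8 mm rotvec fix [-0.14 -0.18 -0.14] mm to axis [0.3 0.3 0.3] jawz -0.003
```

>>> {"api": "step_arm", "payload": {"increments": [{"tx": 3.8,"ty": 0.5,"tz": -4.6,"ax": 0,"ay": 0,"az": 0,"claw": -1},{"tx": 3.2,"ty": 0.5,"tz": -3.8,"ax": 0,"ay": 0,"az": 0,"claw": -1},{"tx": 1.3,"ty": 0.2,"tz": -1.5,"ax": 0,"ay": 0,"az": 0,"claw": -1},{"tx": 0,"ty": 0,"tz": 0,"ax": 0,"ay": 0,"az": 0,"claw": -1}]}}

```text
time_s: 14.9
tcp_pos: [0.4777, 0.2513, 0.1315]
eef_rot: [-179.8, -13.2, 8.1]
contact_force: [-0.1, 0.0, -0.7]
gripper_width: 0.0599
```

>>> {"api": "step_arm", "payload": {"increments": [{"tx": 1.3,"ty": 0.2,"tz": -1.5,"ax": 0,"ay": 0,"az": 0,"claw": -1},{"tx": 0,"ty": 0,"tz": 0,"ax": 0,"ay": 0,"az": 0,"claw": -1}]}}

```text
time_s: 15.1
tcp_pos: [0.479, 0.2516, 0.1303]
eef_rot: [-179.8, -13.2, 8.1]
contact_force: [-0.3, -0.4, -1.4]
gripper_width: 0.06
```

```bash
python3 -c "
from s import *
s,R=st(); peg2(s,R)"
```

```text
t 15.1 tcp [0.479  0.2516 0.1303] rot [-179.76  -13.19    8.14] F [-0.3 -0.4 -1.4] w 0.06 toolz [ 0.225  0.036 -0.974] J [ 54.   8. -42.  18. -32.  30.]
roll x -0.5 y -0.3 z 21.1 mm rotvec fix [-0.22 -0.1  -0.2 ] mm to axis [-0.3 -0.4 -0.3] jawz -0.004
```

No contact force yet, so I press a little more, 1.5 mm at a time.

>>> {"api": "step_arm", "payload": {"increments": [{"tx": 1,"ty": 0.1,"tz": -1.2,"ax": 0,"ay": 0,"az": 0,"claw": -1},{"tx": 0,"ty": 0,"tz": 0,"ax": 0,"ay": 0,"az": 0,"claw": -1}]}}

```text
time_s: 15.3
tcp_pos: [0.4796, 0.2518, 0.1298]
eef_rot: [-179.7, -13.2, 8.1]
contact_force: [-10.0, -0.7, 8.8]
gripper_width: 0.0598
```

>>> {"api": "step_arm", "payload": {"increments": [{"tx": 1,"ty": 0.1,"tz": -1.2,"ax": 0,"ay": 0,"az": 0,"claw": -1},{"tx": 0,"ty": 0,"tz": 0,"ax": 0,"ay": 0,"az": 0,"claw": -1}]}}

```text
time_s: 15.5
tcp_pos: [0.4802, 0.2519, 0.1294]
eef_rot: [-179.7, -13.2, 8.2]
contact_force: [-21.4, -0.7, 23.0]
gripper_width: 0.0601
```

That is firm contact along the axis, so it is on the flange. I release and wait.

>>> {"api": "step_arm", "payload": {"increments": [{"tx": -1,"ty": -0.1,"tz": 1.2,"ax": 0,"ay": 0,"az": 0,"claw": -1},{"tx": 0,"ty": 0,"tz": 0,"ax": 0,"ay": 0,"az": 0,"claw": 1},{"tx": 0,"ty": 0,"tz": 0,"ax": 0,"ay": 0,"az": 0,"claw": 1},{"tx": 0,"ty": 0,"tz": 0,"ax": 0,"ay": 0,"az": 0,"claw": 1},{"tx": 0,"ty": 0,"tz": 0,"ax": 0,"ay": 0,"az": 0,"claw": 1},{"tx": 0,"ty": 0,"tz": 0,"ax": 0,"ay": 0,"az": 0,"claw": 1},{"tx": 0,"ty": 0,"tz": 0,"ax": 0,"ay": 0,"az": 0,"claw": 1},{"tx": 0,"ty": 0,"tz": 0,"ax": 0,"ay": 0,"az": 0,"claw": 1}]}}

```text
time_s: 16.3
tcp_pos: [0.48, 0.2516, 0.129]
eef_rot: [-179.8, -13.2, 8.1]
contact_force: [-0.3, 0.2, -0.0]
gripper_width: 0.0877
```

Run:
```python
from s import *
s,R=st(); c=cap('wrist','w7'); P=cloud(c)
hsv=cv2.cvtColor(c['image'],cv2.COLOR_BGR2HSV); m=(cv2.inRange(hsv,(160,100,50),(179,255,255))>0)&(c['depth']>0)
Q=P[m]; d=Q-O; z=d@a; rr=np.linalg.norm(d-np.outer(z,a),axis=1); k=rr<.05
print('axial range',np.percentile(z[k]*1000,[1,50,99]).round(1),'radial max',np.percentile(rr[k]*1000,[50,99]).round(1))
cv2.imwrite('pics/w7c.png',cv2.resize(c['image'][100:340,100:420],None,fx=2,fy=2))
```

```text
t 16.3 tcp [0.48   0.2516 0.129 ] rot [-179.77  -13.18    8.13] F [-0.3  0.2 -0. ] w 0.0877 toolz [ 0.225  0.036 -0.974] J [ 54.   8. -42.  18. -32.  30.]
axial range [ 1.5 27.7 40.8] radial max [24.7 30.2]
```

View pics/w7c.png

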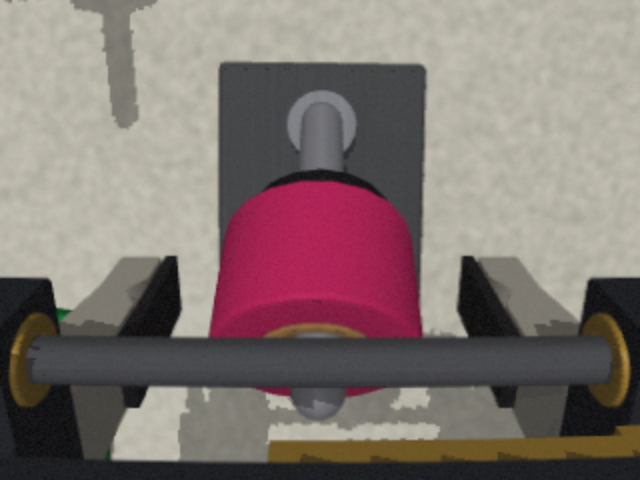

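The roll sits home: pink from 1.5 to 40.8 mm along the peg, coaxial, with the flange at (320,180), the peg tip out at (320,405) and both fingers clear. I retreat along the peg axis.

>>> {"api": "step_arm", "payload": {"increments": [{"tx": -6.4,"ty": -0.9,"tz": 7.7,"ax": 0,"ay": 0,"az": 0,"claw": 1},{"tx": -12.7,"ty": -1.8,"tz": 15.3,"ax": 0,"ay": 0,"az": 0,"claw": 1},{"tx": -12.7,"ty": -1.8,"tz": 15.3,"ax": 0,"ay": 0,"az": 0,"claw": 1},{"tx": -12.7,"ty": -1.8,"tz": 15.3,"ax": 0,"ay": 0,"az": 0,"claw": 1},{"tx": -6.4,"ty": -0.9,"tz": 20,"ax": 0,"ay": 0,"az": 0,"claw": 1},{"tx": 0,"ty": 0,"tz": 30,"ax": 0,"ay": 0,"az": 0,"claw": 1},{"tx": 0,"ty": -10,"tz": 30,"ax": -0.9,"ay": 6.45,"az": 0,"claw": 1},{"tx": 5,"ty": -30,"tz": 0,"ax": -0.9,"ay": 6.45,"az": 0,"claw": -1},{"tx": 20,"ty": -40,"tz": 0,"ax": 0,"ay": 0,"az": -7.5,"claw": -1},{"tx": 20,"ty": -40,"tz": 0,"ax": 0,"ay": 0,"az": -7.5,"claw": -1},{"tx": 20,"ty": -40,"tz": 0,"ax": 0,"ay": 0,"az": -7.5,"claw": -1},{"tx": 20,"ty": -40,"tz": 0,"ax": 0,"ay": 0,"az": -7.5,"claw": -1}]}}

```text
time_s: 17.55
tcp_pos: [0.5141, 0.043, 0.2634]
eef_rot: [-179.7, -0.2, -22.1]
contact_force: [0.9, 1.2, 0.1]
gripper_width: 0.0535
```

>>> {"api": "step_arm", "payload": {"increments": [{"tx": 20,"ty": -40,"tz": 0,"ax": 0,"ay": 0,"az": -7.5,"claw": -1},{"tx": 20,"ty": -40,"tz": 0,"ax": 0,"ay": 0,"az": -7.5,"claw": -1},{"tx": 20,"ty": -40,"tz": 0,"ax": 0,"ay": 0,"az": -7.5,"claw": -1},{"tx": 0,"ty": 0,"tz": 0,"ax": 0,"ay": 0,"az": -7.5,"claw": -1},{"tx": 0,"ty": 0,"tz": 0,"ax": 0,"ay": 0,"az": -7.5,"claw": -1},{"tx": 0,"ty": 0,"tz": 0,"ax": 0,"ay": 0,"az": -7.5,"claw": -1},{"tx": 0,"ty": 0,"tz": 0,"ax": 0,"ay": 0,"az": 0,"claw": -1}]}}

```text
time_s: 18.25
tcp_pos: [0.5736, -0.0754, 0.2631]
eef_rot: [-179.7, -0.1, -67.0]
contact_force: [0.0, 0.5, -0.2]
gripper_width: 0.0018
```

```bash
python3 -c "
from s import *
s,R=st(); print(R.round(3))
c=cap('wrist','w8'); P=cloud(c); hsv=cv2.cvtColor(c['image'],cv2.COLOR_BGR2HSV)
m=((cv2.inRange(hsv,(0,130,60),(8,255,255))>0)|(cv2.inRange(hsv,(174,150,60),(179,255,255))>0))&(c['depth']>0)
for Q in [P[m]]:
    k=(Q[:,2]>.045)&(Q[:,2]<.09)&(np.hypot(Q[:,0]-.6,Q[:,1]+.05)<.1); print('post',k.sum(),Q[k].mean(0) if k.any() else '')
"
```

```text
t 18.25 tcp [ 0.5736 -0.0754  0.2631] rot [-1.7972e+02 -1.4000e-01 -6.6990e+01] F [ 0.   0.5 -0.2] w 0.0018 toolz [ 0.005 -0.    -1.   ] J [ 12.  11. -11.   0. -68.  11.]
[[ 0.391 -0.92   0.005]
 [-0.92  -0.391 -0.   ]
 [ 0.002 -0.005 -1.   ]]
post 146 [ 0.5978839 -0.0784986  0.0762172]
```

View pics/w8.png

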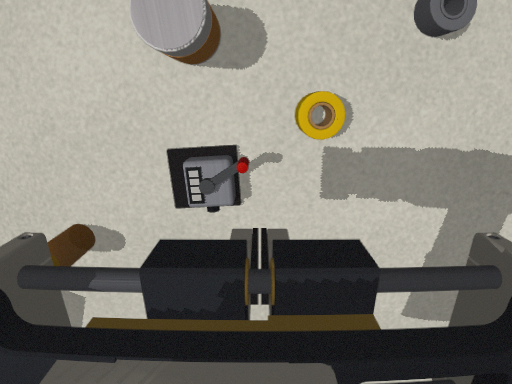

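The wrist view shows the counter square to the image, with the post at (242,165) and the pivot at (207,186). The push is image-down. I move behind the post and descend with the tips above the lever arm.

>>> {"api": "step_arm", "payload": {"increments": [{"tx": 16,"ty": -17.5,"tz": 0,"ax": 0,"ay": 0,"az": 0,"claw": -1},{"tx": 16,"ty": -17.5,"tz": 0,"ax": 0,"ay": 0,"az": 0,"claw": -1},{"tx": 0,"ty": 0,"tz": -40,"ax": 0,"ay": 0,"az": 0,"claw": -1},{"tx": 0,"ty": 0,"tz": -40,"ax": 0,"ay": 0,"az": 0,"claw": -1},{"tx": 0,"ty": 0,"tz": -40,"ax": 0,"ay": 0,"az": 0,"claw": -1},{"tx": 0,"ty": 0,"tz": -40,"ax": 0,"ay": 0,"az": 0,"claw": -1},{"tx": 0,"ty": 0,"tz": -24,"ax": 0,"ay": 0,"az": 0,"claw": -1},{"tx": 0,"ty": 0,"tz": 0,"ax": 0,"ay": 0,"az": 0,"claw": -1},{"tx": 0,"ty": 0,"tz": 0,"ax": 0,"ay": 0,"az": 0,"claw": -1}]}}

```text
time_s: 19.2
tcp_pos: [0.6064, -0.1103, 0.0794]
eef_rot: [-179.7, -0.2, -66.7]
contact_force: [0.2, -0.4, 1.0]
gripper_width: 0.0005
```

>>> {"api": "step_arm", "payload": {"increments": [{"tx": -4,"ty": 9.2,"tz": 0,"ax": 0,"ay": 0,"az": 0,"claw": -1},{"tx": -4,"ty": 9.2,"tz": 0,"ax": 0,"ay": 0,"az": 0,"claw": -1},{"tx": -4,"ty": 9.2,"tz": 0,"ax": 0,"ay": 0,"az": 0,"claw": -1},{"tx": 0,"ty": 0,"tz": 0,"ax": 0,"ay": 0,"az": 0,"claw": -1}]}}

```text
time_s: 19.6
tcp_pos: [0.5932, -0.0821, 0.0799]
eef_rot: [-179.7, -0.2, -66.8]
contact_force: [-3.0, -5.6, 2.7]
gripper_width: 0.0006
```

Contact with the spring. Travel so far is about 31 mm of roughly 75, so I continue.

>>> {"api": "step_arm", "payload": {"increments": [{"tx": -4,"ty": 9.2,"tz": 0,"ax": 0,"ay": 0,"az": 0,"claw": -1},{"tx": -4,"ty": 9.2,"tz": 0,"ax": 0,"ay": 0,"az": 0,"claw": -1},{"tx": -4,"ty": 9.2,"tz": 0,"ax": 0,"ay": 0,"az": 0,"claw": -1},{"tx": -3,"ty": 6.9,"tz": 0,"ax": 0,"ay": 0,"az": 0,"claw": -1},{"tx": 0,"ty": 0,"tz": 0,"ax": 0,"ay": 0,"az": 0,"claw": -1}]}}

```text
time_s: 20.1
tcp_pos: [0.5781, -0.048, 0.079]
eef_rot: [-179.8, -0.2, -66.8]
contact_force: [-3.2, -4.9, -0.2]
gripper_width: 0.0007
```

>>> {"api": "step_arm", "payload": {"increments": [{"tx": -1,"ty": 2.3,"tz": 0,"ax": 0,"ay": 0,"az": 0,"claw": -1},{"tx": -0.8,"ty": 1.8,"tz": 0,"ax": 0,"ay": 0,"az": 0,"claw": -1},{"tx": 0,"ty": 0,"tz": 0,"ax": 0,"ay": 0,"az": 0,"claw": -1}]}}

```text
time_s: 20.4
tcp_pos: [0.5775, -0.0444, 0.079]
eef_rot: [-179.7, -0.2, -66.9]
contact_force: [-0.3, -5.3, -0.6]
gripper_width: 0.0005
```

```bash
cat > post.py <<'E'
from s import *
def post(n,f):
    c=cap(n,f); hsv=cv2.cvtColor(c['image'],cv2.COLOR_BGR2HSV); P=cloud(c)
    m=((cv2.inRange(hsv,(0,120,50),(8,255,255))>0)|(cv2.inRange(hsv,(174,150,50),(179,255,255))>0))&(c['depth']>0)
    Q=P[m]; k=(Q[:,2]>.045)&(Q[:,2]<.095)&(np.hypot(Q[:,0]-.62,Q[:,1]+.03)<.09)
    p=Q[k].mean(0) if k.any() else None; print(n,'post',k.sum(),p)
    if p is not None: print('angle from pivot',np.degrees(np.arctan2(p[1]+.030,p[0]-.6285))%360)
E
python3 -c "
from post import *
st(); post('scene','s9'); post('wrist','w9')"
```

```text
t 20.4 tcp [ 0.5775 -0.0444  0.079 ] rot [-1.7969e+02 -1.7000e-01 -6.6860e+01] F [-0.3 -5.3 -0.6] w 0.0005 toolz [ 0.006 -0.001 -1.   ] J [ 15.  21. -24.   0. -45.   8.]
scene post 0 None
wrist post 21 [ 0.57400731 -0.03548942  0.05657959]
angle from pivot 185.7523883593187
```

>>> {"api": "step_arm", "payload": {"increments": [{"tx": -0.8,"ty": 1.8,"tz": 0,"ax": 0,"ay": 0,"az": 0,"claw": -1},{"tx": -0.8,"ty": 1.8,"tz": 0,"ax": 0,"ay": 0,"az": 0,"claw": -1},{"tx": 0,"ty": 0,"tz": 0,"ax": 0,"ay": 0,"az": 0,"claw": -1}]}}

```text
time_s: 20.8
tcp_pos: [0.577, -0.0406, 0.0791]
eef_rot: [-179.6, -0.2, -66.9]
contact_force: [3.6, -4.4, -2.0]
gripper_width: 0.001
```

>>> {"api": "step_arm", "payload": {"increments": [{"tx": -0.8,"ty": 1.8,"tz": 0,"ax": 0,"ay": 0,"az": 0,"claw": -1},{"tx": 0,"ty": 0,"tz": 0,"ax": 0,"ay": 0,"az": 0,"claw": -1}]}}

```text
time_s: 21.0
tcp_pos: [0.5769, -0.0394, 0.0791]
eef_rot: [-179.6, -0.3, -66.8]
contact_force: [6.3, -8.9, -4.1]
gripper_width: 0.0006
```

>>> {"api": "step_arm", "payload": {"increments": [{"tx": -0.8,"ty": 1.8,"tz": 0,"ax": 0,"ay": 0,"az": 0,"claw": -1},{"tx": 0,"ty": 0,"tz": 0,"ax": 0,"ay": 0,"az": 0,"claw": -1}]}}

```text
time_s: 21.2
tcp_pos: [0.5767, -0.0389, 0.0792]
eef_rot: [-179.5, -0.4, -66.8]
contact_force: [10.9, -17.1, -7.7]
gripper_width: 0.0004
```

The force along the push line is climbing about 9 N per 2 mm, well past the spring's 4.7 N, so the lever is at its stop. I check its angle, then back off.

```bash
python3 -c "
from post import *
post('wrist','w10'); post('top','t10')"
```

```text
wrist post 20 [ 0.57358725 -0.03029364  0.05655615]
angle from pivot 180.3063832032703
top post 0 None
```

>>> {"api": "step_arm", "payload": {"increments": [{"tx": 0,"ty": 0,"tz": 0,"ax": 0,"ay": 0,"az": 0,"claw": -1},{"tx": 4,"ty": -9.2,"tz": 0,"ax": 0,"ay": 0,"az": 0,"claw": -1},{"tx": 6,"ty": -13.8,"tz": 0,"ax": 0,"ay": 0,"az": 0,"claw": -1},{"tx": 8,"ty": -18.4,"tz": 0,"ax": 0,"ay": 0,"az": 0,"claw": -1},{"tx": 8,"ty": -18.4,"tz": 0,"ax": 0,"ay": 0,"az": 0,"claw": -1},{"tx": 6,"ty": -13.8,"tz": 0,"ax": 0,"ay": 0,"az": 0,"claw": -1},{"tx": 0,"ty": 0,"tz": 40,"ax": 0,"ay": 0,"az": 0,"claw": -1},{"tx": 0,"ty": 0,"tz": 45,"ax": 0,"ay": 0,"az": 0,"claw": -1},{"tx": 0,"ty": 0,"tz": 45,"ax": 0,"ay": 0,"az": 0,"claw": -1},{"tx": -30,"ty": -30,"tz": 20,"ax": 0,"ay": 0,"az": 0,"claw": -1},{"tx": -30,"ty": -30,"tz": 10,"ax": 0,"ay": 0,"az": 0,"claw": -1},{"tx": 0,"ty": 0,"tz": 0,"ax": 0,"ay": 0,"az": 0,"claw": -1}]}}

```text
time_s: 22.5
tcp_pos: [0.5444, -0.1728, 0.2414]
eef_rot: [-179.5, -0.2, -67.0]
contact_force: [1.5, -0.2, 0.3]
gripper_width: 0.0007
```

Run:
```python
from post import *
st(); post('wrist','w11'); post('scene','s11'); c=cap('top','t11')
d=load('scene0'); s=load('s11')
for n,lo,hi in [('pink',(160,100,60),(175,255,255)),('yellow',(20,120,90),(35,255,255))]:
  for cc in (load('top0'),c):
    h=cv2.cvtColor(cc['image'],cv2.COLOR_BGR2HSV); m=cv2.inRange(h,lo,hi)
    if n=='yellow': m[:,:290]=0;m[:,326:]=0;m[:195]=0;m[227:]=0
    v,u=np.nonzero(m); print(n,len(u),u.mean(),v.mean())
P=cloud(s); h=cv2.cvtColor(s['image'],cv2.COLOR_BGR2HSV); m=(cv2.inRange(h,(160,100,60),(179,255,255))>0)&(s['depth']>0)
Q=P[m]; e=Q-O; z=e@a; rr=np.linalg.norm(e-np.outer(z,a),axis=1); k=rr<.05
print('pink on peg',k.sum(),np.percentile(z[k]*1000,[1,99]).round(1),np.percentile(rr[k]*1000,99))
cv2.imwrite('pics/fin.png',cv2.resize(s['image'][90:310,120:370],None,fx=3,fy=2.7))
```

```text
t 22.5 tcp [ 0.5444 -0.1728  0.2414] rot [-179.5    -0.22  -66.99] F [ 1.5 -0.2  0.3] w 0.0007 toolz [ 0.01 -0.   -1.  ] J [  2.  11. -13.   0. -65.  21.]
wrist post 215 [ 0.59701529 -0.08011656  0.071413  ]
angle from pivot 237.86174262458823
scene post 24 [ 0.60280174 -0.0783714   0.0726779 ]
angle from pivot 242.01964538533366
pink 203 360.5665024630542 204.9655172413793
pink 339 166.59587020648968 220.87905604719765
yellow 199 306.8492462311558 210.38693467336682
yellow 196 306.5 210.65816326530611
pink on peg 202 [ 0.4 40.8] 33.38554926373743
```

View pics/fin.png

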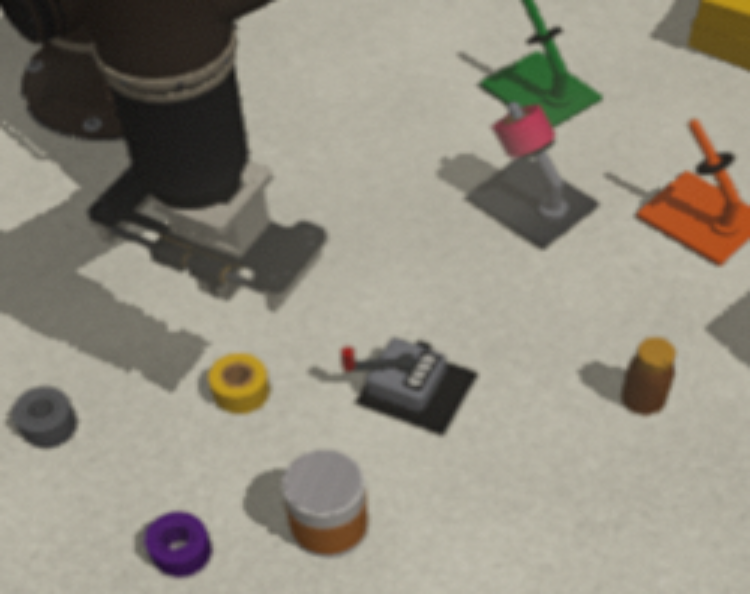

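The final crop shows the pink roll on the grey stand's peg at (525,130), the red post back at rest at (348,360), and the bystanders in place. I hand in.

```bash
python3 -c "
from plant import r
print(r.close_job())"
```

```text
the job is handed in; nothing more can be done
None
```

The pink label roll is hanging fully home on the grey stand's peg and released. The counter's lever was swung to its stop and sprang back. The job was handed in at about 22.7 s, and the hand-in gives no verdict.

**Extra step:** the first grip, square to the roll, could not reach the peg because two arm joints hit their limits. I set the roll down on a free spot, regripped it leaned by 27°, and slid it on until the force showed the flange.

**Last checks:**
- **Roll:** it covers about 0.4 to 40.8 mm along the peg from the flange. In the close wrist view it was coaxial, at a radius of about 30 mm. The coarser scene camera gave 33 mm at its edge.
- **Lever at the stop:** the push force climbed to about 20 N, against the spring's 4.7 N, and the post had travelled about 60 mm along the push line. The cameras put the swing at only about 58°, roughly 1.0 rad. That reading is good to a few degrees and used only the foot of the post, so I relied on the force and travel.
- **Lever afterwards:** the post is back at its starting point within about 2 mm by the wrist camera, and about 5 mm by the coarser scene camera.
- **Bystanders:** the yellow roll moved by less than half a pixel. The can and jar look untouched in the final picture, but I did not measure them again.

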